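# Load the jar analyser, codes to the readers, and lock its hood

## Robot

A 6-joint arm with a two-finger parallel gripper is mounted at the origin on a cart in front of the work surface, level with it; the furniture and walls round the work are solid. World frame = base frame: x ahead of the robot, y to its left, z up, the work surface at z = 0. Lengths are in m, angles in rad, forces in N, time in s.
With the tool pointing down it reaches from about 0.25 to 0.725 m from the base axis. Payload 4 kg.
Tool frame: the origin (TCP) lies at the very end of the fingers, on their centre line; the grasp point (between the pads) lies 19 mm behind it; z points along the fingers, y is the line along which they close (so a half turn about z gives the same grasp; the last joint's range is limited). The gripper opens to 85 mm and grips with 20 to 120 N. Pads are 22 mm wide; open, the fingers measure 114 mm over their backs; the gripper's body (76 mm by 85 mm) begins 54 mm behind the grasp point. The pads swing forward as they close: fully open they stand 13 mm farther back than shut.
Start: joints at [-1.149, 0.241, 0.005, 1.335, 0, 1.571], TCP at [0.205, -0.456, 0.231] pointing down, gripper open.
Joint ranges: [-2.72, 2.72], [-1.05, 1.87], [-1.09, 1.28], [-1.99, 2.15], [-1.42, 1.44], [-3.14, 3.14]. Speed limits (rad/s): [2.79, 2.79, 3.14, 3.14, 3.14, 3.14].

## Interface

Orientations are given as a unit quaternion [x, y, z, w].
In Python, from workcell import bot, vision, workorder gives the robot as it stands.
- The arm moves only by the shell command python3 -m creep 'ROWS' [OPENING]. ROWS is JSON, a list of rows, each a list of 2 entries, a list of its own where there are three numbers: the shift along the tool's x, y, z in mm, then the turn, a rotation vector about the tool's x, y, z in rad. In form: [[[dx, dy, dz], [wx, wy, wz]], ...]. A call has 1 to 12 rows; each row shifts and turns the commanded pose from where the row before left it, along the tool's axes as they then stand; what a row does not reach is not made up. A row lasts 1/8 s, in which the tool goes at most 62.5 mm and 10.7 degrees, less where a joint would pass 70% of its speed; a pose out of reach is approached as far as the arm can. A call is refused whole if a number of a shift passes 62.5 or a number of a turn 0.188, either way. A call with a gripper value outside its range is refused whole. OPENING is the finger opening in mm, from 0 to 85.4, set as the call begins (- or left out, the last holds). The fingers move at their own pace and stop on an object; the grip force is fixed at half the most. Time passes only in rows, so rows that do not move let the fingers close. It gives the time, the measured TCP pose, the force, the opening and the grip force at its end, in the units of the state.
- bot.get_obs(): the state, without advancing time (a new reading comes with each control period).
- vision.camera(name): name is "scene" or "side" or "wrist"; returns a dict with "image" (400x640x3 uint8, blue, green, red), "z_map" (400x640 float32, m along the optical axis (not along the pixel's ray), 0 where there is no reading), "K" (3x3 intrinsics, pixels), "rvec" (rotation vector, rad) and "tvec" (3), from world to camera coordinates, as OpenCV has them; the wrist camera has in their place "tool_from_camera" (4x4, takes a point from camera to tool coordinates, whose origin is the TCP and whose axes are the flange's). Camera axes: x right, y down, z forward; pixel columns grow to the right and rows downward; lengths in m; the calibration is good to about 2 mm. A picture is of the moment at which its call begins: read the wrist's pose just before it.
- workorder.job_done(): hands the job in; it is judged then, once.
Trained networks look in a picture, given as the dict that the camera call returned (one of the last four; its "shot" number tells which), for a name from the list of things; names that differ only in an ending like _2 or _b are one class to them, and where a whole thing is asked for, a point or a joint stands for the part that bears it (a point fixed in the world has none). Each returns a list of dicts, best first, with "score" (0 to 1); they miss things now and then, are a little off and sometimes report something else, mostly with a low value. They report only what shows in the picture. A call takes as long as a camera call. They do not tell look-alikes from the thing itself.
- vision.spot_in(picture, query): "position" ([column, row] in pixels, amid what is visible of it).
- vision.place_of(picture, query): "position" ([column, row] in pixels: a listed point, or the origin of a listed thing).
The state is a dict: "clock": time; "joint_pos": joint angles; "joint_vel": joint speeds; "tau": joint torques, N m; "eef_pos": TCP position; "tool_rot": TCP orientation; "ft_force": force on the tool from outside, world axes, zero at the start; "ft_torque": the same for the moment, N m; "grip_width": finger opening in m; "grasp_force": force on a finger pad.
Only numpy, scipy, OpenCV 4.12 (cv2) and the standard library are available. Lean on these libraries where they do the work, as an engineer would, in place of code of your own. Each camera call takes 0.05 s, during which the arm holds its last target. There are 200 camera calls.

## Task

Load all the sample jars from the tray into the analyser: draw the orange hood lock fully open, swing the clear hood right back, and stand each jar upright in a bay of its own with its code squarely facing the reader in the front wall of the chamber. When all are loaded, shut the hood fully and slide the lock fully home again; leave the notebook, the beaker and the stapler where they are.

Things in the scene. Friction and masses are not known exactly. Their poses are not given: they have to be found in the camera images.
- analyser: The jar analyser: a white bench-top box 210 mm (x) by 304 mm (y) with a clear hinged hood, fixed to the worktop, turned up to 9 degrees. Origin on the worktop, right below the middle of its row of bays; +x points to its back (hinge), -x to its front (fascia), z up. Its rim all round the bays is 46 mm high: front sill from x = -0.122 to -0.029, back wall from x = 0.029 to 0.088.
- analyser_chamber (a point): Middle of the chamber floor, 20 mm above the worktop, with the analyser's axes. Chamber 58 mm (x) by 250 mm (y), floor 26 mm below the rim; three dividers 6 mm thick, 22 mm high make four bays of 58 x 58 mm. The code readers are dark red windows in the chamber's front (-x) wall, one for each bay: a code faces its reader when the jar's axes point as the analyser's do.
- bay_1 (a point): Middle of the floor of bay 1 (counted from the right, -y), at y = -0.096 in the analyser's frame; axes are the analyser's.
- bay_2 (a point): Middle of the floor of bay 2 (counted from the right, -y), at y = -0.032 in the analyser's frame; axes are the analyser's.
- bay_3 (a point): Middle of the floor of bay 3 (counted from the right, -y), at y = 0.032 in the analyser's frame; axes are the analyser's.
- bay_4 (a point): Middle of the floor of bay 4 (counted from the right, -y), at y = 0.096 in the analyser's frame; axes are the analyser's.
- hood (a joint): Hood hinge, rad: 0 = shut, grows as the hood is lifted up and back, stop at 1.65 (just past upright). Stiff hinge: the hood stays at whatever angle it is left (about 3 N at the handle lifts it). While the lock's bolt covers the hood's steel tongue (lock below about 0.040) the hood cannot rise more than about 0.03, nor can it shut if the bolt is out.
- hood_hinge (a point): Point on the hinge line (along the analyser's y), level with the middle of the handle: at x = 0.080, y = 0.045, z = 0.050 in the analyser's frame. The handle turns about it at a radius of 168 mm: with the hood shut it lies 164 mm before the hinge line and 38 mm above it.
- hood_handle (a point): Middle of the hood's black bar handle, a round bar 12 mm thick and 84 mm long along the analyser's y, carried by two posts (74 mm apart) 28 mm clear of the hood's front face; with the hood shut 88 mm above the worktop and 42 mm above the sill. Axes turn with the hood. The clear hood is 122 mm deep (x = -0.050 to 0.072), 282 mm wide, its top 101 mm above the worktop when shut.
- lock (a joint): Hood lock, m: 0 = locked (bolt fully home over the hood's tongue, left end stop), 0.050 = open (right end stop); it slides along the analyser's -y as it grows, with about 2 N of friction, and starts at or near locked.
- lock_grip (a point): Upper middle of the orange grip of the hood lock on the front sill: a ribbed block 16 mm (x) by 24 mm (y) whose top is 12 mm above this point (96 mm above the worktop); the 8 mm thick steel bolt plate it stands on has its top 18 mm below this point. Axes are the analyser's.
- tray: Shallow delivery tray, 160 mm (its x) by 240 mm (its y), fixed, floor 2 mm thick, walls 22 mm high. Origin under its middle. It stands to the left or to the right of the analyser, its long side about along the world's x. The jars stand on its floor.
- jar_1_centre (a point): Squat amber sample jar with a heavy foot and a ribbed white cap, straight-sided, 46 mm in diameter, 64 mm tall, about 0.15 kg. This point is its centre, 32 mm above its foot, with the jar's axes: z up; its code label is on the jar's own -x side. Starts in the tray, the label within about 85 degrees of facing the robot. 2 to 4 jars are there, an absent one gives None.
- jar_1_code (a point): Middle of the square black-and-white code on jar 1's white label, on the jar's skin, 23 mm from its axis and 21 mm above its foot.
- jar_2_centre (a point): Squat amber sample jar with a heavy foot and a ribbed blue cap, straight-sided, 46 mm in diameter, 64 mm tall, about 0.15 kg. This point is its centre, 32 mm above its foot, with the jar's axes: z up; its code label is on the jar's own -x side. Starts in the tray, the label within about 85 degrees of facing the robot. 2 to 4 jars are there, an absent one gives None.
- jar_2_code (a point): Middle of the square black-and-white code on jar 2's white label, on the jar's skin, 23 mm from its axis and 21 mm above its foot.
- jar_3_centre (a point): Squat amber sample jar with a heavy foot and a ribbed white cap, straight-sided, 46 mm in diameter, 64 mm tall, about 0.15 kg. This point is its centre, 32 mm above its foot, with the jar's axes: z up; its code label is on the jar's own -x side. Starts in the tray, the label within about 85 degrees of facing the robot. 2 to 4 jars are there, an absent one gives None.
- jar_3_code (a point): Middle of the square black-and-white code on jar 3's white label, on the jar's skin, 23 mm from its axis and 21 mm above its foot.
- jar_4_centre (a point): Squat amber sample jar with a heavy foot and a ribbed blue cap, straight-sided, 46 mm in diameter, 64 mm tall, about 0.15 kg. This point is its centre, 32 mm above its foot, with the jar's axes: z up; its code label is on the jar's own -x side. Starts in the tray, the label within about 85 degrees of facing the robot. 2 to 4 jars are there, an absent one gives None.
- jar_4_code (a point): Middle of the square black-and-white code on jar 4's white label, on the jar's skin, 23 mm from its axis and 21 mm above its foot.
- notebook: Blue notebook, 205 x 149 x 16 mm, loose, lying on the side of the analyser where the tray is not. Bystander.
- beaker: Glass beaker, 56 mm wide and 65 mm tall, loose, at the back on the left. Bystander.
- stapler: Blue stapler, 130 mm long, 51 mm tall, loose, at the back on the right. Bystander.
Mind the look-alikes: they are no part of the job. Leave any pink or yellow look-alike of the part that bears jar_4_centre alone.

How it is judged:
By the outcome, as a careful person would: the job done as asked, in the order asked, and still so for the second after the job is handed in, with the robot touching nothing.
Of jar_1, jar_2, jar_3, jar_4 only 2 to 4 are there at a start; the rules pass over those that are not, and their reading is None.
At some moment in a run one of jar_1, jar_2, jar_3, jar_4 may be knocked a few centimetres aside while the robot is not near it.
Once in a run the grip may slacken for a moment while it holds something.
It also fails if it takes over 210 s, if anything falls off the work surface, if the arm or the gripper's body presses on something with over 40 N, if the wrist force passes 120 N, or if a joint passes its speed limit or range.

## Working session

There is one attempt and no reset: what is moved stays moved. The work goes in short steps, Python scripts to look and compute and a shell command to move; the robot and the scene stay as the last step left them, time stands still between calls to the robot, and variables do not carry over. Pictures are saved under pics/ and viewed, at most 14 in all, crops included, and the job is handed in when it is done.

```bash
ls; mkdir -p pics; cat > h.py <<'E'
import numpy as np, cv2
from scipy.spatial.transform import Rotation as R
from workcell import bot, vision, workorder
def shot(name):
    o=bot.get_obs(); p=vision.camera(name)
    if name=="wrist":
        T=np.eye(4); T[:3,:3]=R.from_quat(o["tool_rot"]).as_matrix(); T[:3,3]=o["eef_pos"]
        p["T"]=T@p["tool_from_camera"]
    else:
        M=np.eye(4); M[:3,:3]=cv2.Rodrigues(np.array(p["rvec"],float))[0]; M[:3,3]=np.ravel(p["tvec"]); p["T"]=np.linalg.inv(M)
    return p
def ray(p,px):
    d=np.linalg.inv(p["K"])@np.array([px[0],px[1],1.]); return p["T"][:3,3],p["T"][:3,:3]@d
def at_z(p,px,z):
    o,d=ray(p,px); return o+d*(z-o[2])/d[2]
def at_depth(p,px):
    z=p["z_map"][int(round(px[1])),int(round(px[0]))]; o,d=ray(p,px); return o+d*z
def cloud(p):
    h,w=p["z_map"].shape; u,v=np.meshgrid(np.arange(w),np.arange(h))
    d=np.stack([u,v,np.ones_like(u)],-1)@np.linalg.inv(p["K"]).T
    return (d*p["z_map"][...,None])@p["T"][:3,:3].T+p["T"][:3,3]
def proj(p,X):
    c=np.linalg.inv(p["T"])@np.append(X,1); q=p["K"]@c[:3]; return q[:2]/q[2]
def obs():
    o=bot.get_obs(); print("t",round(o["clock"],2),"tcp",np.round(o["eef_pos"],4),"q",np.round(o["joint_pos"],3),"F",np.round(o["ft_force"],1),"w",round(o["grip_width"],4),"g",round(o["grasp_force"],1)); return o
np.set_printoptions(suppress=True,precision=4)
E
python3 - <<'E'
from h import *
o=obs(); print(R.from_quat(o["tool_rot"]).as_matrix())
for n in ("scene","side"):
    p=shot(n); cv2.imwrite(f"pics/{n}0.png",p["image"]); print(n,p["T"][:3,3],p["T"][:3,2])
    for q in ["analyser_chamber","bay_1","bay_4","hood_handle","lock_grip","hood_hinge","tray","jar_1_centre","jar_1_code","notebook","beaker","stapler"]:
        print(q,[(np.round(r["position"]).tolist(),round(r["score"],2),np.round(at_depth(p,r["position"]),3).tolist()) for r in vision.place_of(p,q)])
E
```

```text
pics
t 0.0 tcp [ 0.2044 -0.4556  0.2304] q [-1.149  0.241  0.004  1.335 -0.     1.571] F [ 1.4 -0.3 -0.3] w 0.0855 g 0.0
[[ 0.9124  0.4094 -0.0009]
 [ 0.4094 -0.9124  0.0019]
 [-0.     -0.0021 -1.    ]]
scene [0.0973 0.6435 0.8311] [ 0.38   -0.6102 -0.6952]
analyser_chamber [([250.0, 278.0], 0.21, [0.514, 0.286, 0.069])]
bay_1 [([292.0, 244.0], 0.66, [0.481, 0.15, 0.074])]
bay_4 [([292.0, 244.0], 0.66, [0.481, 0.15, 0.074])]
hood_handle [([325.0, 221.0], 0.73, [0.438, 0.053, 0.093])]
lock_grip [([345.0, 201.0], 0.61, [0.428, -0.046, 0.089]), ([305.0, 221.0], 0.18, [0.481, 0.082, 0.1])]
hood_hinge [([272.0, 216.0], 0.63, [0.567, 0.113, 0.102]), ([250.0, 278.0], 0.2, [0.515, 0.287, 0.068])]
tray [([252.0, 316.0], 0.77, [0.477, 0.34, 0.001]), ([247.0, 278.0], 0.3, [0.52, 0.29, 0.068])]
jar_1_centre [([249.0, 282.0], 0.97, [0.51, 0.297, 0.068])]
jar_1_code [([248.0, 278.0], 0.78, [0.52, 0.29, 0.066]), ([216.0, 314.0], 0.66, [0.525, 0.401, 0.062]), ([262.0, 333.0], 0.41, [0.429, 0.363, 0.004]), ([275.0, 215.0], 0.36, [0.564, 0.106, 0.099]), ([285.0, 297.0], 0.27, [0.422, 0.274, 0.04])]
no
[... 874 characters left out ...]
, 0.097]), ([319.0, 231.0], 0.28, [0.543, -0.125, 0.075])]
lock_grip [([291.0, 207.0], 0.48, [0.394, 0.018, 0.0])]
hood_hinge [([345.0, 199.0], 0.76, [0.604, 0.023, 0.099]), ([354.0, 288.0], 0.52, [0.703, -0.297, 0.033])]
tray [([333.0, 158.0], 0.82, [0.491, 0.327, 0.007])]
jar_1_centre [([336.0, 165.0], 0.6, [0.521, 0.253, 0.041])]
jar_1_code [([346.0, 166.0], 0.67, [0.555, 0.296, 0.003])]
notebook [([276.0, 286.0], 0.75, [0.447, -0.338, 0.011]), ([317.0, 162.0], 0.7, [0.435, 0.263, 0.03]), ([333.0, 158.0], 0.58, [0.492, 0.328, 0.007])]
beaker [([372.0, 175.0], 0.76, [0.67, 0.25, 0.026]), ([322.0, 142.0], 0.56, [0.429, 0.381, 0.039])]
stapler [([354.0, 289.0], 0.76, [0.704, -0.285, 0.011])]
```

```bash
python3 - <<'E'
import cv2
a=cv2.imread("pics/scene0.png")[130:370,150:450]; cv2.imwrite("pics/sc1.png",cv2.resize(a,(750,600),interpolation=2))
E
```

```text
(no output)
```

View pics/sc1.png

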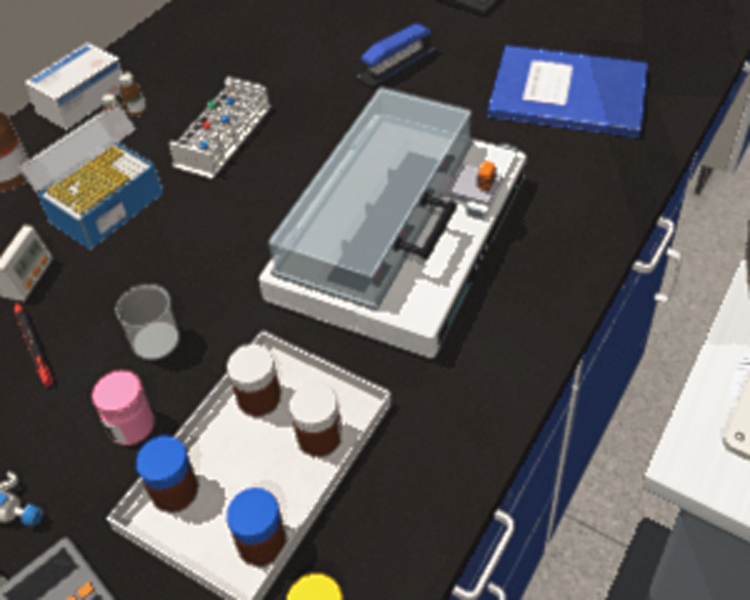

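The scene view shows the analyser with its hood shut. The tray is on its left with four jars: white caps at (251,281) and (276,297), blue caps at (216,318) and (252,340). Pink and yellow decoys stand outside the tray. Next I'll bring the wrist camera over the analyser.

```bash
python3 -m creep '[[[36,-39,-14],[0,0,0]],[[36,-39,-14],[0,0,0]],[[36,-39,-14],[0,0,0]],[[36,-39,-14],[0,0,0]],[[36,-39,-14],[0,0,0]],[[36,-39,-14],[0,0,0]],[[36,-39,-14],[0,0,0]],[[36,-39,-14],[0,0,0]],[[36,-39,-14],[0,0,0]]]' && python3 -m creep '[[[0,0,0],[0,0,-0.16]],[[0,0,0],[0,0,-0.16]],[[0,0,0],[0,0,-0.16]],[[0,0,0],[0,0,-0.16]],[[0,0,0],[0,0,-0.16]],[[0,0,0],[0,0,-0.16]],[[0,0,0],[0,0,-0.16]],[[0,0,0],[0,0,0]],[[0,0,0],[0,0,0]]]' 40
python3 - <<'E'
from h import *
o=obs(); p=shot("wrist"); print(R.from_quat(o["tool_rot"]).as_matrix()); print(p["tool_from_camera"]); print(p["T"][:3])
cv2.imwrite("pics/w1.png",p["image"])
for q in ["analyser","bay_1","hood_handle","lock_grip","hood_hinge"]:
    print(q,[(np.round(r["position"]).tolist(),round(r["score"],2),np.round(at_depth(p,r["position"]),3).tolist()) for r in vision.place_of(p,q)])
E
```

```text
clock: 2.42
eef_pos: [0.3568, -0.0016, 0.3581]
tool_rot: [0.978, 0.209, 0.001, 0.0]
ft_force: [1.3, -0.4, 0.1]
grip_width: 0.0855
grasp_force: 0.0
clock: 3.55
eef_pos: [0.3566, -0.0033, 0.3574]
tool_rot: [0.718, 0.696, 0.0, 0.0]
ft_force: [0.6, -0.4, -0.0]
grip_width: 0.0399
grasp_force: 0.0
t 3.55 tcp [ 0.3566 -0.0033  0.3574] q [-0.009 -0.069 -0.014  1.625  0.     1.593] F [ 0.6 -0.4 -0. ] w 0.0399 g 0.0
[[ 0.0312  0.9995  0.0002]
 [ 0.9995 -0.0312  0.    ]
 [ 0.      0.0002 -1.    ]]
[[ 0.0001 -0.9612 -0.276   0.0697]
 [ 1.      0.0003 -0.0005  0.0001]
 [ 0.0006 -0.276   0.9612 -0.1425]
 [ 0.      0.      0.      1.    ]]
[[ 0.9995 -0.0298 -0.009   0.3588]
 [-0.0311 -0.9607 -0.2758  0.0664]
 [-0.0004  0.276  -0.9612  0.4999]]
analyser [([415.0, 151.0], 0.66, [0.494, 0.023, 0.101])]
bay_1 [([370.0, 317.0], 0.48, [0.372, 0.013, 0.433])]
hood_handle []
lock_grip [([374.0, 202.0], 0.7, [0.438, -0.052, 0.094])]
hood_hinge []
```

View pics/w1.png

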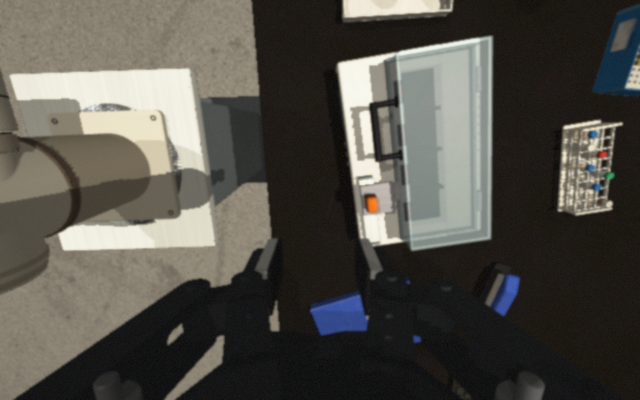

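The wrist view looks down on the analyser: hood on the right, handle at about (385,130), orange grip at (372,203). The yaw is about -6°.

```bash
cat >> h.py <<'E'
def analyser_fit(p):
    C=cloud(p); im=p["image"].astype(int)
    m=(abs(C[...,2]-.101)<.004)&(C[...,0]>.4)&(C[...,0]<.68)&(abs(C[...,1])<.25)
    m=cv2.morphologyEx(m.astype(np.uint8),cv2.MORPH_OPEN,np.ones((5,5)))>0
    r=cv2.minAreaRect((C[m][:,:2]*1000).astype(np.float32)); return r
def orange(p):
    C=cloud(p); im=p["image"].astype(int)
    return C[(im[...,2]>180)&(im[...,0]<90)&(im[...,1]<150)&(im[...,1]>40)&(C[...,2]>.055)&(C[...,2]<.12)&(C[...,0]<.5)]
E
python3 - <<'E'
from h import *
p=shot("wrist"); print(analyser_fit(p))
c=orange(p); print(len(c),c.mean(0),c[c[:,2]>.088].mean(0),c.min(0),c.max(0))
C=cloud(p); im=p["image"].astype(int)
m=(im.max(-1)<60)&(abs(C[...,2]-.09)<.012)&(C[...,0]>.38)&(C[...,0]<.5)&(abs(C[...,1])<.15)
k=C[m]; print("handle",len(k),k.mean(0),cv2.minAreaRect((k[:,:2]*1000).astype(np.float32)))
m=(abs(C[...,2]-.046)<.005)&(C[...,0]>.35)&(C[...,0]<.7)&(abs(C[...,1])<.25)
print("box",cv2.minAreaRect((C[m][:,:2]*1000).astype(np.float32)))
# front edge: fit line through min-x per y
k=C[m]; b=np.round(k[:,1]/.004); e=np.array([k[b==i][np.argmin(k[b==i][:,0])] for i in np.unique(b) if (b==i).sum()>3]); e=e[3:-3]
print("edge",np.polyfit(e[:,1],e[:,0],1), k[:,1].min(),k[:,1].max())
E
```

```text
((540.1744995117188, 17.138931274414062), (123.16789245605469, 283.2271423339844), 7.5137410163879395)
119 [ 0.4363 -0.0553  0.0956] [ 0.4363 -0.0553  0.0956] [ 0.4296 -0.0662  0.093 ] [ 0.4437 -0.0453  0.0974]
handle 716 [0.4521 0.0473 0.0913] ((452.60687255859375, -9.87310791015625), (59.252784729003906, 247.0137939453125), 7.376667022705078)
box ((529.9876098632812, -53.014892578125), (241.4976043701172, 465.83245849609375), 14.997474670410156)
edge [-0.384   0.4241] -0.24951424235281128 0.17748311758793509
```

```bash
python3 -m creep '[[[0,0,0],[0,0,-0.162]],[[-15.5,18,50],[0,0,0]],[[-15.5,18,50],[0,0,0]],[[-15.5,18,50],[0,0,0]],[[-15.5,18,50],[0,0,0]],[[0,0,40],[0,0,0]],[[0,0,0],[0,0,0]],[[0,0,0],[0,0,0]]]' 40
python3 - <<'E'
from h import *
o=obs(); print(R.from_quat(o["tool_rot"]).as_matrix()[:2,:2])
p=shot("scene"); im=p["image"].astype(int)
cv2.imwrite("pics/s2.png",cv2.resize(p["image"][150:270,250:400],(750,600),interpolation=2))
for z in (.096,): print([at_z(p,r["position"],.088)  for r in vision.spot_in(p,"lock_grip")])
E
```

```text
clock: 4.9
eef_pos: [0.4371, -0.0552, 0.1186]
tool_rot: [0.659, 0.753, 0.0, 0.001]
ft_force: [0.3, 0.2, 0.4]
grip_width: 0.0401
grasp_force: 0.0
t 4.9 tcp [ 0.4371 -0.0552  0.1186] q [-0.126  0.211 -0.345  1.014  0.     1.312] F [0.3 0.2 0.4] w 0.0401 g 0.0
[[-0.1327  0.9912]
 [ 0.9912  0.1327]]
[array([ 0.4336, -0.0324,  0.088 ])]
```

View pics/s2.png

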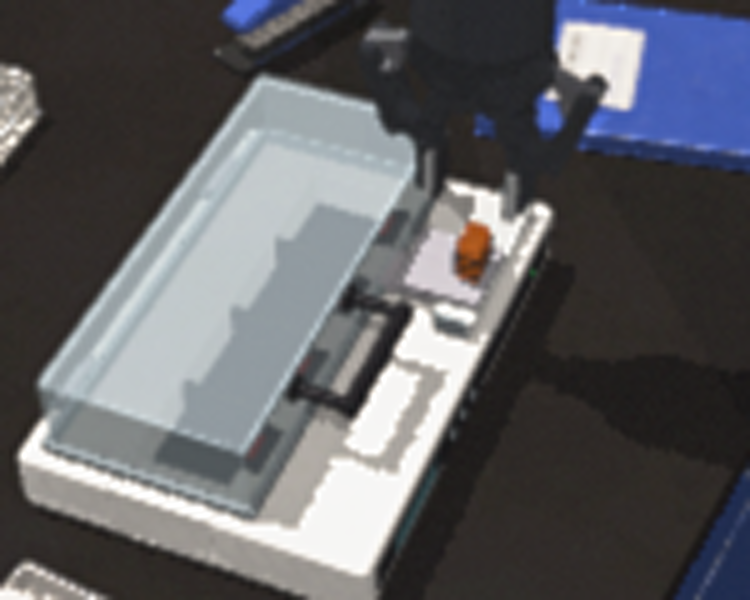

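The gripper hovers above the orange grip (crop (475,250)), with the fingers straddling it. Next: descend, close and slide -y by about 55 mm.

```bash
python3 -m creep '[[[0,0,23],[0,0,0]],[[0,0,23],[0,0,0]],[[0,0,0],[0,0,0]]]' 40; python3 -m creep '[[[0,0,0],[0,0,0]],[[0,0,0],[0,0,0]],[[0,0,0],[0,0,0]],[[0,0,0],[0,0,0]]]' 8
```

```text
clock: 5.38
eef_pos: [0.4359, -0.055, 0.0716]
tool_rot: [0.658, 0.753, -0.0, -0.0]
ft_force: [0.2, 0.2, 0.6]
grip_width: 0.04
grasp_force: 0.0
clock: 5.88
eef_pos: [0.4367, -0.0554, 0.0732]
tool_rot: [0.659, 0.752, 0.0, 0.001]
ft_force: [-3.0, -0.2, 5.2]
grip_width: 0.0149
grasp_force: 59.3
```

```bash
python3 -m creep '[[[-10,0,0],[0,0,0]],[[-10,0,0],[0,0,0]],[[-10,0,0],[0,0,0]],[[-10,0,0],[0,0,0]],[[-10,0,0],[0,0,0]],[[-3,0,0],[0,0,0]],[[0,0,0],[0,0,0]],[[0,0,0],[0,0,0]]]'
```

```text
clock: 6.88
eef_pos: [0.4425, -0.1005, 0.0731]
tool_rot: [0.657, 0.754, 0.006, -0.005]
ft_force: [-3.5, 23.2, 12.7]
grip_width: 0.0147
grasp_force: 60.2
```

```bash
python3 -m creep '[[[0,0,0],[0,0,0]],[[0,0,0],[0,0,0]],[[0,0,-40],[0,0,0]],[[0,0,-30],[0,0,0]],[[39,4.3,0],[0,0,0]],[[39,4.3,0],[0,0,0]],[[39,4.3,0],[0,0,0]],[[39,4.3,0],[0,0,0]],[[0,0,0],[0,0,0]],[[0,0,0],[0,0,0]]]' 38
python3 - <<'E'
from h import *
o=obs(); p=shot("wrist"); c=orange(p); print(len(c),c.mean(0) if len(c) else 0)
cv2.imwrite("pics/w3.png",p["image"])
s=shot("scene"); c=orange(s); print(len(c),c.mean(0) if len(c) else 0)
E
```

```text
clock: 8.12
eef_pos: [0.4399, 0.0486, 0.1415]
tool_rot: [0.659, 0.752, -0.0, 0.0]
ft_force: [-0.4, 0.6, -0.4]
grip_width: 0.0381
grasp_force: 0.0
t 8.12 tcp [0.4399 0.0486 0.1415] q [ 0.111  0.192 -0.302  1.076 -0.001  1.549] F [-0.4  0.6 -0.4] w 0.0381 g 0.0
0 0
7 [ 0.4362 -0.1003  0.094 ]
```

View pics/w3.png

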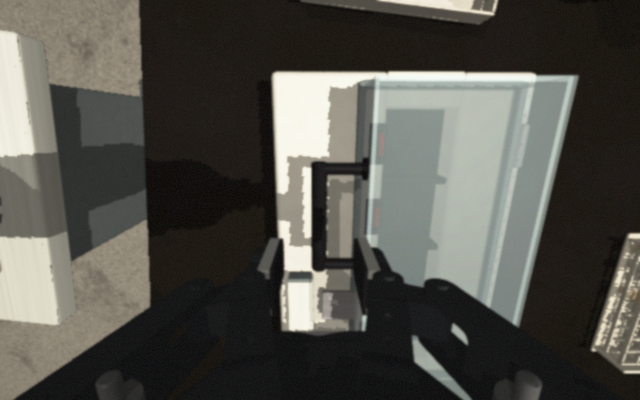

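The handle bar lies at column 320 (centred), rows 168–262. I'll check where that is relative to the TCP.

```bash
python3 - <<'E'
from h import *
p=shot("wrist"); a,b=at_z(p,(320,168),.088),at_z(p,(320,262),.088); print(a,b,(a+b)/2,np.linalg.norm(a-b), at_depth(p,(320,215)))
E
```

```text
[0.4358 0.0866 0.088 ] [0.4456 0.014  0.088 ] [0.4407 0.0503 0.088 ] 0.07331939666463888 [0.4402 0.0538 0.0933]
```

```bash
python3 -m creep '[[[1,0,0],[0,0,0]],[[0,0,24],[0,0,0]],[[0,0,24],[0,0,0]],[[0,0,24],[0,0,0]],[[0,0,0],[0,0,0]]]' 25 && python3 -m creep '[[[0,0,0],[0,0,0]],[[0,0,0],[0,0,0]],[[0,0,0],[0,0,0]]]' 4
python3 - <<'E'
from h import *
# hood arc, in analyser x,z steps every 0.137 rad x12 (from 0 to 1.65)
a0=np.arctan2(38,164); th=np.linspace(0,1.65,13); P=np.c_[-168*np.cos(a0+th),168*np.sin(a0+th)]; print(np.round(np.diff(P,axis=0),1).tolist())
E
```

```text
clock: 8.9
eef_pos: [0.4377, 0.0495, 0.0679]
tool_rot: [0.659, 0.752, -0.002, -0.001]
ft_force: [-0.7, 0.6, 0.3]
grip_width: 0.0251
grasp_force: 0.0
clock: 9.28
eef_pos: [0.44, 0.05, 0.07]
tool_rot: [0.659, 0.752, 0.0, 0.001]
ft_force: [1.2, -1.5, -0.6]
grip_width: 0.01
grasp_force: 58.6
[[6.7, 22.1], [9.7, 20.9], [12.5, 19.4], [15.0, 17.5], [17.3, 15.3], [19.2, 12.8], [20.8, 10.0], [22.0, 7.1], [22.7, 4.0], [23.1, 0.9], [23.0, -2.3], [22.4, -5.4]]
```

```bash
python3 -m creep '[[[0,3,-11],[0,0,0]],[[0,3.7,-11.1],[0,0,0]],[[0,4.7,-10.5],[0,0,0]],[[0,5,-10.4],[0,0,0]],[[0,6,-9.9],[0,0,0]],[[0,6.5,-9.5],[0,0,0]],[[0,7.3,-9],[0,0,0]],[[0,7.7,-8.5],[0,0,0]],[[0,0,0],[0,0,0]]]' | tee /dev/stderr | tail -0
python3 -c "
from h import *
obs()"
```

```text
t 10.4 tcp [0.4816 0.0555 0.1507] q [ 0.115  0.265 -0.18   1.129 -0.001  1.553] F [-9.1 -4.5  7.6] w 0.0096 g 58.8
```

```bash
python3 -m creep '[[[0,17.3,-15.3],[0,0,0]],[[0,19.2,-12.8],[0,0,0]],[[0,20.8,-10],[0,0,0]],[[0,22,-7.1],[0,0,0]],[[0,22.7,-4],[0,0,0]],[[0,23.1,-0.9],[0,0,0]],[[0,23,2.3],[0,0,0]],[[0,22.4,5.4],[0,0,0]],[[0,2,1],[0,0,0]],[[0,0,0],[0,0,0]]]'
```

```text
clock: 11.65
eef_pos: [0.6531, 0.0783, 0.1946]
tool_rot: [0.659, 0.752, -0.0, 0.0]
ft_force: [-8.5, -4.2, 13.4]
grip_width: 0.0097
grasp_force: 62.3
```

```bash
python3 -m creep '[[[0,0,0],[0,0,0]],[[0,0,0],[0,0,0]],[[0,0,-30],[0,0,0]],[[0,0,-40],[0,0,0]],[[0,0,-30],[0,0,0]]]' 26; python3 -m creep '[[[44,-36,-4],[0,0,0]],[[44,-36,-4],[0,0,0]],[[44,-36,-4],[0,0,0]],[[44,-36,-4],[0,0,0]],[[44,-36,-4],[0,0,0]],[[44,-36,-4],[0,0,0]],[[44,-36,-4],[0,0,0]],[[0,0,0],[0,0,0]],[[0,0,0],[0,0,0]],[[0,0,0],[0,0,0]]]' 80
python3 - <<'E'
from h import *
o=obs(); p=shot("wrist"); cv2.imwrite("pics/w4.png",p["image"]); s=shot("scene"); cv2.imwrite("pics/s4.png",s["image"])
for q in ["jar_1_centre","jar_1_code","jar_2_centre"]:
  for n,P in(("w",p),("s",s)):
    for r in vision.place_of(P,q): print(q,n,np.round(r["position"]),round(r["score"],2),at_z(P,r["position"],.034 if "cen" in q else .023))
E
```

```text
clock: 12.28
eef_pos: [0.6546, 0.0796, 0.2924]
tool_rot: [0.658, 0.753, 0.001, 0.0]
ft_force: [0.4, 0.2, -0.5]
grip_width: 0.0264
grasp_force: 0.0
clock: 13.52
eef_pos: [0.3642, 0.3501, 0.3184]
tool_rot: [0.659, 0.752, -0.0, 0.0]
ft_force: [-0.0, -0.1, 0.1]
grip_width: 0.08
grasp_force: 0.0
t 13.53 tcp [0.3642 0.3501 0.3184] q [ 0.766  0.233  0.219  1.557 -0.     2.205] F [-0.  -0.1  0.1] w 0.08 g 0.0
jar_1_centre w [410. 223.] 0.93 [0.5228 0.2821 0.034 ]
jar_1_centre s [249. 281.] 0.87 [0.5282 0.2797 0.034 ]
jar_1_centre s [320. 200.] 0.26 [ 0.5237 -0.0655  0.034 ]
jar_1_code w [420. 232.] 0.84 [0.5472 0.2648 0.023 ]
jar_1_code s [248. 276.] 0.68 [0.5473 0.265  0.023 ]
jar_2_centre w [364. 143.] 0.67 [0.4259 0.3977 0.034 ]
jar_2_centre w [362. 157.] 0.35 [0.4271 0.3778 0.034 ]
jar_2_centre s [254. 339.] 0.68 [0.4249 0.3955 0.034 ]
jar_2_centre s [308. 220.] 0.31 [0.5104 0.0246 0.034 ]
```

View pics/w4.png

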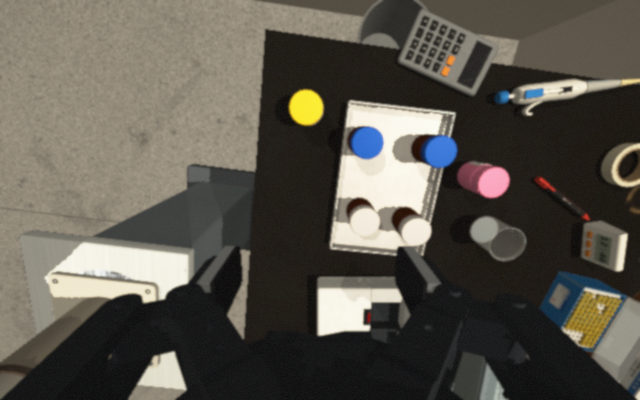

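Tray view: blue caps at (366,142) and (437,151), white caps at (363,217) and (412,226), decoys pink at (490,180) and yellow at (306,107). The codes need a view from the robot's side, so I'll turn and tilt the camera.

```bash
python3 -m creep '[[[0,0,15],[0,0,-0.18]],[[0,0,15],[0,0,-0.18]],[[0,0,15],[0,0,-0.18]],[[0,0,15],[0,0,-0.18]],[[0,0,15],[0,0,-0.18]],[[0,0,15],[0,0,-0.18]],[[0,0,15],[0,0,-0.18]],[[0,0,15],[0,0,-0.18]],[[0,-7,0],[0,-0.145,0]],[[0,-7,0],[0,-0.145,0]],[[0,-7,0],[0,-0.145,0]],[[0,0,0],[0,0,0]]]'; python3 -m creep '[[[0,0,0],[0,0,0]]]' | head -1
cat >> h.py <<'E'
def caps(p,zr=(.060,.074),box=(.33,.66,.2,.47)):
    C=cloud(p); im=p["image"].astype(int); out=[]
    m=(C[...,2]>zr[0])&(C[...,2]<zr[1])&(C[...,0]>box[0])&(C[...,0]<box[1])&(C[...,1]>box[2])&(C[...,1]<box[3])
    n,l,st,_=cv2.connectedComponentsWithStats(m.astype(np.uint8))
    for i in range(1,n):
        if st[i,4]>60:
            k=C[l==i]; (c,r)=cv2.minEnclosingCircle((k[:,:2]*1000).astype(np.float32))
            out.append((np.round(c,1),round(r,1),np.round(k[:,:2].mean(0)*1000,1),im[l==i].mean(0).astype(int)))
    return out
E
python3 - <<'E'
from h import *
o=obs(); p=shot("wrist"); cv2.imwrite("pics/w5.png",p["image"]); print(p["T"][:3])
for c in caps(p): print(*c)
for r in vision.place_of(p,"jar_1_code")+vision.place_of(p,"jar_1_centre"): print(np.round(r["position"]),round(r["score"],2),at_depth(p,r["position"]))
E
```

```text
clock: 15.42
eef_pos: [0.3605, 0.3281, 0.197]
tool_rot: [-0.003, 0.977, -0.001, 0.214]
ft_force: [-0.1, -0.1, -0.2]
grip_width: 0.0797
grasp_force: 0.0
clock: 15.55
t 15.55 tcp [0.3641 0.3308 0.1997] q [ 0.949  0.045 -0.398  0.861 -0.348  0.9  ] F [-0.2  0.7  0.3] w 0.0799 g 0.0
[[-0.0024  0.7566  0.6538  0.2408]
 [ 1.      0.0013  0.0022  0.3303]
 [ 0.0008  0.6538 -0.7566  0.2996]]
[335.5 436. ] 22.8 [341.4 435.4] [ 50 234 248]
[425.3 401.2] 23.2 [422.8 400.2] [200 112  57]
[441.8 286. ] 23.1 [439.1 286.5] [209 223 229]
[521.2 280.6] 22.8 [518.3 281. ] [201 216 223]
[528.4 402.6] 23.1 [525.1 402. ] [184  96  41]
[616.1 369.6] 22.9 [613.2 369.5] [167 144 236]
[658.  279.6] 25.7 [644.  280.6] [ 92 101 106]
[276. 240.] 0.67 [0.5052 0.2789 0.0652]
[280. 233.] 0.69 [0.5008 0.2827 0.0574]
```

View pics/w5.png

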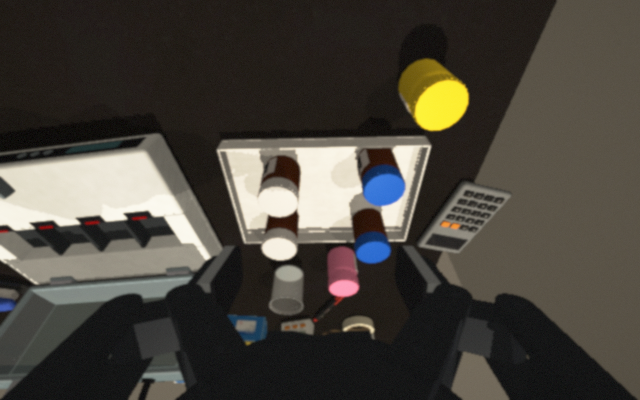

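```bash
cat >> h.py <<'E'
def unwrap(p,c,foot=.002,S=4):
    """rows: height 40..0 mm above foot, columns: world angle of skin normal -90..270 deg"""
    ph=np.arange(-0,360,1); hh=np.arange(44,0,-.5)
    im=np.zeros((len(hh),len(ph),3),np.uint8)
    A,H=np.meshgrid(np.radians(ph),hh/1000)
    X=np.stack([c[0]+.023*np.cos(A),c[1]+.023*np.sin(A),foot+H],-1)
    T=np.linalg.inv(p["T"]); Y=X@T[:3,:3].T+T[:3,3]; q=Y@np.array(p["K"]).T; uv=(q[...,:2]/q[...,2:]).astype(np.float32)
    im=cv2.remap(p["image"],uv[...,0],uv[...,1],cv2.INTER_LINEAR)
    dz=cv2.remap(p["z_map"],uv[...,0],uv[...,1],cv2.INTER_NEAREST)
    n=np.stack([np.cos(A),np.sin(A),0*A],-1); vis=((p["T"][:3,3]-X)*n).sum(-1)>.02*np.linalg.norm(p["T"][:3,3]-X,axis=-1)
    bad=~vis|(dz<Y[...,2]-.006); im[bad]=(255,0,255); return im
def jars_unwrapped(p,cs,fn,foot=.002):
    rows=[]
    for c in cs:
        r=cv2.resize(unwrap(p,c,foot),(720,130)); 
        for a in range(0,360,30): cv2.putText(r,str(a),(2*a,12),0,.4,(0,255,0),1); cv2.line(r,(2*a,0),(2*a,130),(0,200,0),1)
        rows+= [r,np.zeros((8,720,3),np.uint8)]
    cv2.imwrite(fn,np.vstack(rows))
E
python3 - <<'E'
from h import *
cs=[(.4253,.4012),(.5284,.4026),(.4418,.286),(.5212,.2806)]
p=shot("wrist"); jars_unwrapped(p,cs,"pics/u5.png")
E
```

```text
(no output)
```

View pics/u5.png

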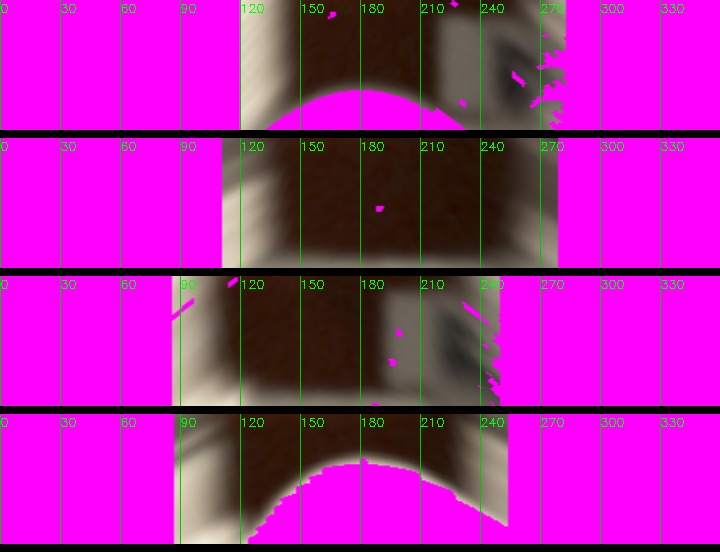

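The unwraps show A (front blue) with its code near 255° and C (front white) near 230°. B's and D's labels lie at the grazing edges, around 97° and 263°. I'll grasp each jar with tool x about 45° off its code, so the wrist camera sees the code while the jar is held and the fingers stay diagonal in the bay.

```bash
cat >> h.py <<'E'
def plan(x,y,z,th):
    """th deg: wanted heading of tool x. prints turn about tool z (do first), then shift in new tool axes, mm"""
    o=obs(); M=R.from_quat(o["tool_rot"]).as_matrix(); h=np.degrees(np.arctan2(M[1,0],M[0,0]))
    w=-((th-h+180)%360-180); t=np.radians(th); d=np.array([x,y,z])-o["eef_pos"]
    q6=o["joint_pos"][5]+np.radians(w); tilt=np.round(M[:,2],3)
    print("heading",round(h,1),"wz",round(np.radians(w),3),"q6->~",round(q6,2),"zaxis",tilt,"shift",np.round(1000*np.array([d[0]*np.cos(t)+d[1]*np.sin(t),d[0]*np.sin(t)-d[1]*np.cos(t),-d[2]]),1))
E
python3 -m creep '[[[0,0,0],[0,0.15,0]],[[0,0,0],[0,0.15,0]],[[0,0,0],[0,0.136,0]],[[0,0,0],[0,0,-0.175]],[[0,0,0],[0,0,-0.175]],[[0,0,0],[0,0,-0.175]],[[0,0,0],[0,0,0]],[[0,0,0],[0,0,0]]]' 64 >/dev/null; python3 - <<'E'
from h import *
plan(.4253,.4012,.035,210)
for c in caps(shot("wrist")): print(*c)
E
```

```text
t 16.75 tcp [0.3639 0.3298 0.1986] q [ 0.736  0.241 -0.081  1.249  0.001  0.212] F [-0.1 -0.4  0.1] w 0.0639 g 0.0
heading -150.0 wz 0.001 q6->~ 0.21 zaxis [-0.001  0.    -1.   ] shift [-88.9  31.1 163.6]
[335.9 435.5] 22.5 [341.8 434.9] [ 42 221 242]
[441.6 285.9] 23.0 [437.7 283.9] [205 220 228]
[425.6 400.9] 23.4 [424.1 399.7] [189 105  53]
[515.9 267.4] 16.8 [512.7 264.6] [162 178 187]
[520.9 399.4] 20.7 [513.1 396.6] [141  75  33]
[649.1 293. ] 16.1 [644.6 292.2] [80 88 91]
```

```bash
python3 -m creep '[[[-44.5,15.5,0],[0,0,0]],[[-44.5,15.5,0],[0,0,0]],[[0,0,50],[0,0,0]],[[0,0,50],[0,0,0]],[[0,0,42],[0,0,0]],[[0,0,20],[0,0,0]],[[0,0,0],[0,0,0]],[[0,0,0],[0,0,0]]]' 64; python3 -m creep '[[[0,0,0],[0,0,0]],[[0,0,0],[0,0,0]],[[0,0,0],[0,0,0]],[[0,0,0],[0,0,0]]]' 36
```

```text
clock: 17.8
eef_pos: [0.4252, 0.402, 0.0377]
tool_rot: [-0.26, 0.966, 0.001, 0.0]
ft_force: [0.7, 0.1, 0.3]
grip_width: 0.0637
grasp_force: 0.0
clock: 18.3
eef_pos: [0.4258, 0.4024, 0.0385]
tool_rot: [-0.26, 0.965, 0.001, 0.001]
ft_force: [0.5, -0.1, 6.2]
grip_width: 0.0444
grasp_force: 61.6
```

```bash
python3 -m creep '[[[0,0,-20],[0,0,0]],[[0,0,-40],[0,0,0]],[[0,0,-50],[0,0,0]],[[0,0,-40],[0,0,0]],[[0,0,0],[0,0,0]],[[0,0,0],[0,0,0]]]' 
python3 - <<'E'
from h import *
o=obs(); p=shot("wrist"); t=np.array(o["eef_pos"])
jars_unwrapped(p,[t],"pics/uA.png",foot=t[2]-.034)
im=cv2.resize(p["image"][150:400,200:440],(576,600)); u=cv2.imread("pics/uA.png"); 
cv2.imwrite("pics/hA.png",np.vstack([cv2.resize(im,(720,450)),u]))
E
```

```text
clock: 19.05
eef_pos: [0.424, 0.4007, 0.1853]
tool_rot: [-0.261, 0.965, -0.0, -0.001]
ft_force: [0.0, -0.1, -2.3]
grip_width: 0.044
grasp_force: 61.5
t 19.05 tcp [0.424  0.4007 0.1853] q [0.757 0.43  0.154 1.298 0.001 0.23 ] F [ 0.  -0.1 -2.3] w 0.044 g 61.5
```

View pics/hA.png

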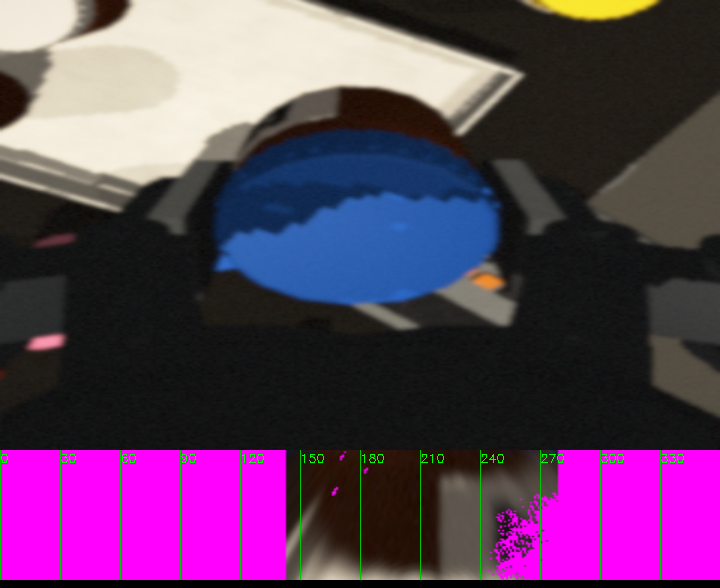

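Jar A is held and its label starts at about 220°. The code is too oblique here, so I'll present it to the scene camera for a precise bearing.

```bash
python3 -m creep '[[[22.6,22.4,-47],[0,0,0]],[[22.6,22.4,-47],[0,0,0]],[[22.6,22.4,-47],[0,0,0]],[[22.6,22.4,-47],[0,0,0]],[[22.6,22.4,-47],[0,0,0]],[[0,0,0],[0,0,0.175]],[[0,0,0],[0,0,0.175]],[[0,0,0],[0,0,0.175]],[[0,0,0],[0,0,0.175]],[[0,0,0],[0,0,0.175]],[[0,0,0],[0,0,0.175]]]' >/dev/null;  python3 -m creep '[[[0,0,0],[0,0,0.175]],[[0,0,0],[0,0,0.175]],[[0,0,0],[0,0,0.175]],[[0,0,0],[0,0,0.175]],[[0,0,0],[0,0,0.175]],[[0,0,0],[0,0,0]],[[0,0,0],[0,0,0]]]'
cat >> h.py <<'E'
def scene_view(fn,below=.034):
    o=obs(); p=shot("scene"); t=np.array(o["eef_pos"]); print(p["K"][0,0])
    c=proj(p,t-[0,0,.01]); u,v=np.round(c).astype(int); a=p["image"][max(0,v-40):v+40,max(0,u-50):u+50]
    jars_unwrapped(p,[t],fn,foot=t[2]-below); w=cv2.imread(fn)
    cv2.imwrite(fn,np.vstack([cv2.resize(a,(720,440),interpolation=2),w])); cv2.imwrite(fn.replace(".png","_raw.png"),p["image"])
    M=R.from_quat(o["tool_rot"]).as_matrix(); print("heading",np.degrees(np.arctan2(M[1,0],M[0,0])))
    U=unwrap(p,t,t[2]-below).astype(float); U[(U[...,0]>250)&(U[...,2]>250)&(U[...,1]<5)]=np.nan
    import warnings; warnings.simplefilter("ignore")
    g=np.nanmean(U[34:58],axis=(0,2)); print([(a,int(g[a])) for a in range(0,360,4) if g[a]==g[a]])
E
python3 -c "
from h import *
scene_view('pics/pA.png')"
```

```text
clock: 21.35
eef_pos: [0.2709, 0.4411, 0.4205]
tool_rot: [0.642, 0.766, -0.002, -0.0]
ft_force: [0.1, 1.2, -2.5]
grip_width: 0.0442
grasp_force: 62.0
t 21.35 tcp [0.2709 0.4411 0.4205] q [1.02  0.296 0.568 1.846 0.001 2.415] F [ 0.1  1.2 -2.5] w 0.0442 g 62.0
371.26232479956525
heading 100.05090859566222
[(48, 162), (52, 129), (56, 99), (60, 76), (64, 55), (68, 42), (72, 37), (76, 37), (80, 37), (84, 37), (88, 36), (92, 36), (96, 36), (100, 35), (104, 35), (108, 35), (112, 68), (116, 122), (120, 128), (124, 128), (128, 129), (132, 130), (136, 122), (140, 52), (144, 33), (148, 77), (152, 96), (156, 93), (160, 91), (164, 89), (168, 78), (172, 65), (176, 54), (180, 55), (184, 57), (188, 72), (192, 56)]
```

View pics/pA.png

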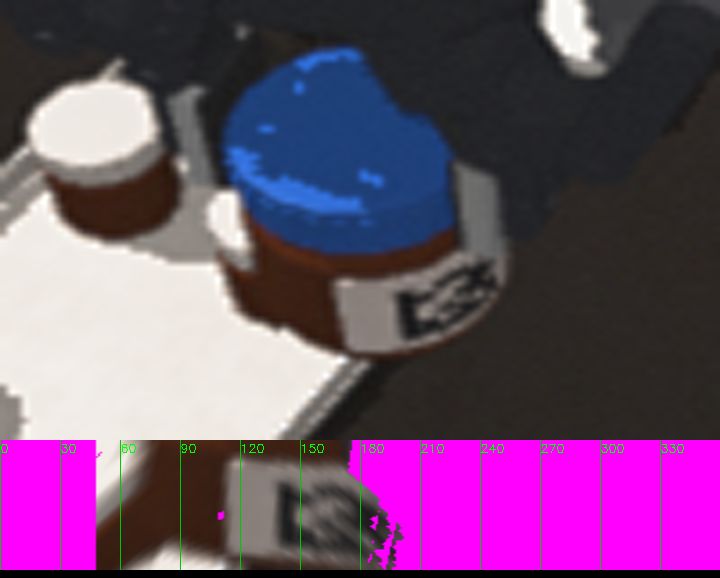

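The code shows clearly: label edge at 113°, code starting at 138°. One small extra turn should show its far edge.

```bash
python3 -m creep '[[[0,0,0],[0,0,0.17]],[[0,0,0],[0,0,0.17]],[[0,0,0],[0,0,0.17]],[[0,0,0],[0,0,0.1]],[[0,0,0],[0,0,0]],[[0,0,0],[0,0,0]]]' >/dev/null
python3 -c "
from h import *
scene_view('pics/pA2.png')"
```

```text
t 22.15 tcp [0.2709 0.4412 0.4216] q [1.02  0.295 0.57  1.846 0.001 3.025] F [ 1.2  0.9 -1.8] w 0.0444 g 62.0
371.26232479956525
heading 65.07657975986491
[(48, 170), (52, 140), (56, 109), (60, 83), (64, 61), (68, 43), (72, 40), (76, 55), (80, 95), (84, 128), (88, 133), (92, 129), (96, 128), (100, 115), (104, 56), (108, 30), (112, 67), (116, 87), (120, 89), (124, 95), (128, 91), (132, 88), (136, 82), (140, 58), (144, 38), (148, 50), (152, 84), (156, 82), (160, 110), (164, 104), (168, 119), (172, 110), (176, 112), (180, 93), (184, 85)]
```

View pics/pA2.png

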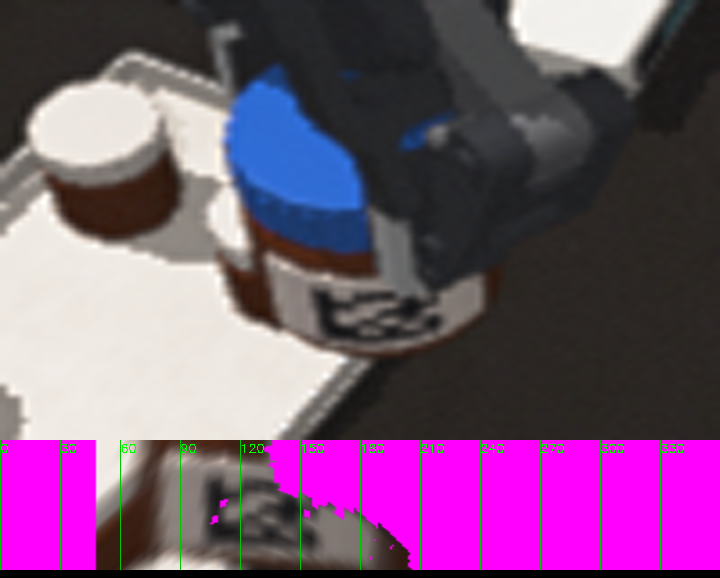

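The code centre sits +62° from the tool heading (label half-width about 49°). To face the reader at 187.5°, the heading must be 125.5°. Next: carry A to bay 1.

```bash
python3 -m creep '[[[0,0,0],[0,0,-0.176]],[[0,0,0],[0,0,-0.176]],[[0,0,0],[0,0,-0.176]],[[0,0,0],[0,0,-0.176]],[[0,0,0],[0,0,-0.176]],[[0,0,0],[0,0,-0.176]],[[0,0,0],[0,0,0]]]' >/dev/null
cat >> h.py <<'E'
O=np.array([.5293,.0157]); YAW=np.radians(7.5)
def bay(i):
    y=(-.096,-.032,.032,.096)[i-1]; return O+y*np.array([-np.sin(YAW),np.cos(YAW)])
E
python3 -c "
from h import *
b=bay(1);plan(*b,.13,125.5)"
```

```text
t 23.07 tcp [0.2709 0.4412 0.4217] q [1.02  0.295 0.57  1.846 0.001 1.973] F [-0.3 -0.4 -1.8] w 0.0448 g 62.1
heading 125.4 wz -0.002 q6->~ 1.97 zaxis [-0.001 -0.    -1.   ] shift [-581.2  -81.8  291.7]
```

```bash
python3 -m creep '[[[-30,-4,15],[0,0,0]],[[-50,-7,25],[0,0,0]],[[-50,-7,25],[0,0,0]],[[-50,-7,25],[0,0,0]],[[-50,-7,25],[0,0,0]],[[-50,-7,25],[0,0,0]],[[-50,-7,25],[0,0,0]],[[-50,-7,25],[0,0,0]],[[-50,-7,25],[0,0,0]],[[-50,-7,25],[0,0,0]],[[-50,-7,25],[0,0,0]],[[-50,-7,25],[0,0,0]]]' >/dev/null; python3 -m creep '[[[0,0,0],[0,0,0]],[[0,0,0],[0,0,0]]]'
python3 -c "
from h import *
b=bay(1);plan(*b,.058,125.5)
p=shot('wrist'); cv2.imwrite('pics/b1.png',p['image'])
s=shot('scene');  cv2.imwrite('pics/s6.png',cv2.resize(s['image'][130:290,230:430],(750,600)))
print([(at_z(q,r['position'],.02),round(r['score'],2)) for q in (p,s) for r in vision.place_of(q,'bay_1')])
"
```

```text
clock: 24.82
eef_pos: [0.5408, -0.078, 0.1313]
tool_rot: [0.459, 0.888, -0.0, -0.001]
ft_force: [0.4, 0.5, -2.5]
grip_width: 0.0445
grasp_force: 62.1
t 24.82 tcp [ 0.5408 -0.078   0.1313] q [-0.143  0.395 -0.046  1.132  0.     0.81 ] F [ 0.4  0.5 -2.5] w 0.0445 g 62.1
heading 125.4 wz -0.002 q6->~ 0.81 zaxis [-0.002  0.001 -1.   ] shift [-1.8 -0.  73.3]
[(array([ 0.5333, -0.0196,  0.02  ]), 0.97), (array([0.5246, 0.0474, 0.02  ]), 0.62), (array([ 0.5425, -0.0789,  0.02  ]), 0.56), (array([ 0.5431, -0.0839,  0.02  ]), 0.96), (array([0.5377, 0.0076, 0.02  ]), 0.71), (array([0.5356, 0.0425, 0.02  ]), 0.67), (array([0.516 , 0.1162, 0.02  ]), 0.63), (array([0.536 , 0.2759, 0.02  ]), 0.49)]
```

View pics/s6.png

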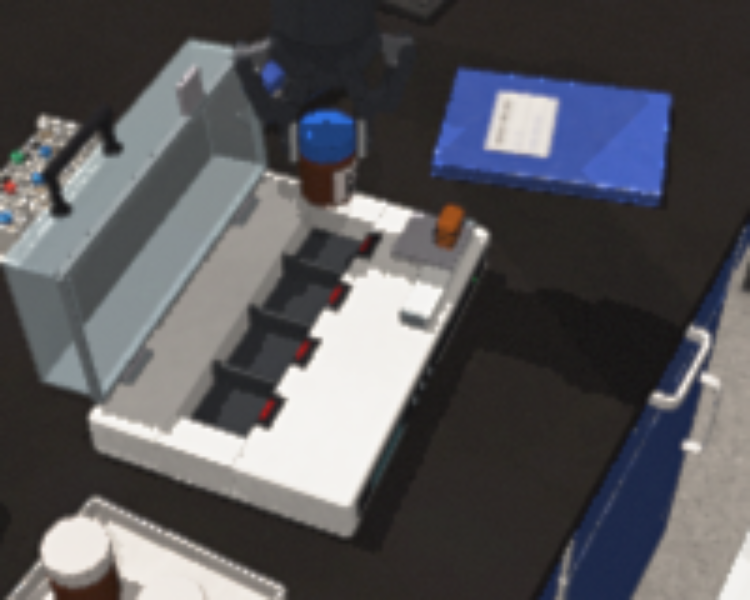

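The hood is fully open and the lock is drawn, and the network's bay positions agree with mine within 3 mm. Lower A.

```bash
python3 -m creep '[[[-1.5,-0.5,30],[0,0,0]],[[0,0,25],[0,0,0]],[[0,0,12],[0,0,0]],[[0,0,5],[0,0,0]],[[0,0,2],[0,0,0]],[[0,0,0],[0,0,0]]]'
```

```text
clock: 25.78
eef_pos: [0.5422, -0.0797, 0.0582]
tool_rot: [0.458, 0.889, 0.0, 0.0]
ft_force: [-1.2, 0.4, -1.6]
grip_width: 0.0443
grasp_force: 62.1
```

```bash
python3 -m creep '[[[0,0,1.5],[0,0,0]],[[0,0,0],[0,0,0]]]' | sed -n 4p;  python3 -m creep '[[[0,0,0],[0,0,0]],[[0,0,0],[0,0,0]],[[0,0,-20],[0,0,0]],[[0,0,-50],[0,0,0]],[[0,0,-50],[0,0,0]],[[0,0,-10],[0,0,-0.18]],[[0,0,-10],[0,0,-0.18]],[[0,0,0],[0,0,-0.18]],[[0,0,0],[0,0,-0.18]],[[0,0,0],[0,0,-0.18]],[[0,0,0],[0,0,-0.18]],[[0,0,0],[0,0,-0.18]]]' 58; python3 -m creep '[[[0,0,0],[0,0,-0.18]],[[0,0,0],[0,0,-0.18]],[[0,0,0],[0,0,-0.18]],[[0,0,0],[0,0,-0.18]],[[0,0,0],[0,0,-0.18]],[[0,0,0],[0,0,-0.18]],[[0,0,0],[0,0,-0.18]],[[0,0,0],[0,0,0]],[[0,0,0],[0,0,0]]]' > /dev/null
python3 -c "
from h import *
plan(.49,.234,.16,270)
s=shot('scene'); print(caps(s)); print(caps(s,(.078,.092),(.45,.62,-.15,.2)))
"
```

```text
ft_force: [0.9, 0.0, -0.1]
clock: 27.52
eef_pos: [0.5416, -0.0797, 0.196]
tool_rot: [-0.156, 0.988, 0.0, -0.0]
ft_force: [0.1, 1.2, 0.3]
grip_width: 0.0576
grasp_force: 0.0
t 28.65 tcp [ 0.5417 -0.0797  0.196 ] q [-0.146  0.352  0.066  1.286 -0.    -1.712] F [0.1 0.  0.5] w 0.0579 g 0.0
heading -90.3 wz -0.005 q6->~ -1.72 zaxis [-0.001 -0.    -1.   ] shift [-313.7   51.7   36. ]
[(array([521.3, 279.4]), 22.8, array([520.7, 280.4]), array([217, 223, 229])), (array([616.2, 367.9]), 22.9, array([615.5, 369.1]), array([189, 156, 241])), (array([441.4, 284.8]), 22.8, array([440.4, 286.1]), array([217, 222, 228])), (array([527.4, 401.5]), 23.4, array([526.8, 402.5]), array([202, 106,  51])), (array([335.8, 434.9]), 22.7, array([341.7, 435.6]), array([ 51, 227, 242]))]
[(array([540., -79.]), 23.1, array([539.5, -77.9]), array([197, 101,  47]))]
```

```bash
python3 -m creep '[[[-52,8.6,6],[0,0,0]],[[-52,8.6,6],[0,0,0]],[[-52,8.6,6],[0,0,0]],[[-52,8.6,6],[0,0,0]],[[-52,8.6,6],[0,0,0]],[[-52,8.6,6],[0,0,0]],[[0,0,0],[0,-0.145,0]],[[0,0,0],[0,-0.145,0]],[[0,0,0],[0,-0.145,0]],[[0,0,0],[0,0,0]],[[0,0,0],[0,0,0]]]' 64 >/dev/null
python3 - <<'E'
from h import *
obs(); p=shot("wrist"); cs=caps(p); 
for c in cs: print(*c)
w=[(.5274,.4020),(.4416,.2855),(.5213,.280)]
jars_unwrapped(p,w,"pics/u7.png")
cv2.imwrite("pics/u7.png",np.vstack([cv2.imread("pics/u7.png"),cv2.resize(p["image"][:,100:540],(440*180//400*2,360//2*1))[:, :720] if 0 else cv2.copyMakeBorder(cv2.resize(p["image"],(288,180)),0,0,0,432,0)]))
import pickle; pickle.dump({k:p[k] for k in("image","z_map","K","T")},open("v7.pkl","wb"))
E
```

```text
t 30.07 tcp [0.4913 0.2325 0.1603] q [ 0.21   0.293 -0.194  0.986  0.424 -1.336] F [ 1.1 -0.9 -0.3] w 0.0638 g 0.0
[657.4 278. ] 26.5 [647.7 274.9] [ 93 102 107]
[522.  279.7] 23.3 [521.8 276.6] [203 218 226]
[442.5 285.3] 23.2 [443.  282.1] [204 219 226]
[616.2 368.8] 23.0 [618.2 364.1] [162 139 234]
[529.3 401.7] 23.3 [528.4 397.8] [174  89  37]
```

View pics/u7.png

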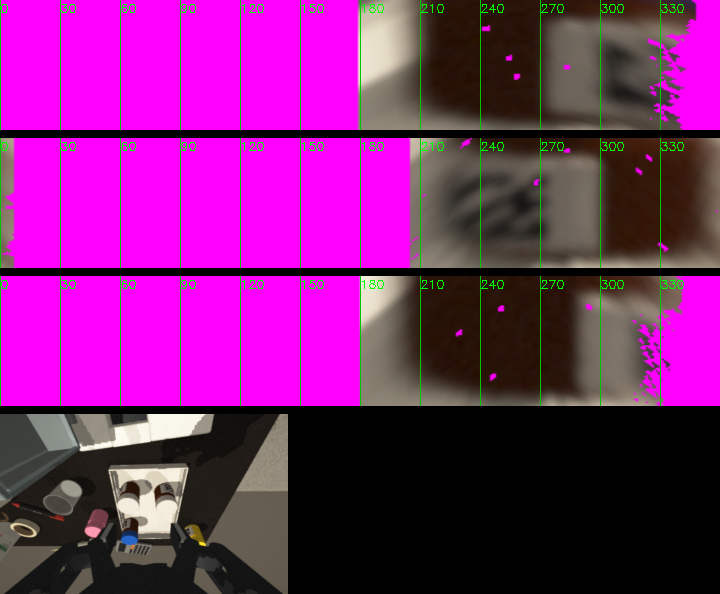

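Codes come out at B ≈325°, C ≈251°, D ≈336° (the network's code point for D agrees). Take C next, with heading 206°.

```bash
python3 -m creep '[[[0,0,0],[0,0.145,0]],[[0,0,0],[0,0.145,0]],[[0,0,0],[0,0.145,0]],[[0,0,0],[0,0,0.16]],[[0,0,0],[0,0,0.16]],[[0,0,0],[0,0,0.16]],[[0,0,0],[0,0,0.16]],[[0,0,0],[0,0,0.16]],[[0,0,0],[0,0,0.16]],[[0,0,0],[0,0,0.16]],[[0,0,0],[0,0,0]],[[0,0,0],[0,0,0]]]' 64 >/dev/null
python3 - <<'E'
from h import *
plan(.4420,.2853,.0385,206)
for c in caps(shot("scene")): print(*c)
E
```

```text
t 31.62 tcp [0.4909 0.2332 0.1602] q [ 0.443  0.366 -0.01   1.195  0.    -0.008] F [-0.3 -0.4 -0.4] w 0.0639 g 0.0
heading -154.1 wz -0.002 q6->~ -0.01 zaxis [-0.  0. -1.] shift [ 21.1  68.3 121.7]
[522.2 279.7] 23.6 [520.2 280.8] [213 219 225]
[615.6 369.1] 23.4 [614.9 369. ] [186 153 238]
[441.8 285.4] 23.3 [440.5 286.1] [216 222 228]
[528.3 401.1] 23.6 [526.8 402.4] [202 106  51]
[335.8 434.7] 22.7 [341.5 435.6] [ 51 226 242]
```

```bash
python3 -m creep '[[[10.5,34,0],[0,0,0]],[[10.5,34,0],[0,0,0]],[[0,0,50],[0,0,0]],[[0,0,50],[0,0,0]],[[0,0,21],[0,0,0]],[[0,0,0],[0,0,0]],[[0,0,0],[0,0,0]]]' 64; python3 -m creep '[[[0,0,0],[0,0,0]],[[0,0,0],[0,0,0]],[[0,0,0],[0,0,0]],[[0,0,0],[0,0,0]],[[0,0,-20],[0,0,0]],[[0,0,-40],[0,0,0]],[[0,0,-50],[0,0,0]],[[0,0,-50],[0,0,0]],[[0,0,0],[0,0,0]]]' 36
python3 -c "
from h import *
plan(.27,.44,.42,206)"
```

```text
clock: 32.55
eef_pos: [0.4433, 0.2852, 0.0401]
tool_rot: [-0.222, 0.975, 0.0, 0.0]
ft_force: [-0.0, -0.3, 0.3]
grip_width: 0.0639
grasp_force: 0.0
clock: 33.67
eef_pos: [0.4451, 0.2862, 0.2041]
tool_rot: [-0.222, 0.975, 0.002, 0.004]
ft_force: [0.4, 0.3, -2.1]
grip_width: 0.0439
grasp_force: 61.5
t 33.67 tcp [0.4451 0.2862 0.2041] q [0.571 0.304 0.018 1.276 0.001 0.123] F [ 0.4  0.3 -2.1] w 0.0439 g 61.5
heading -154.3 wz -0.006 q6->~ 0.12 zaxis [ 0.008  0.006 -1.   ] shift [  90.   215.  -215.9]
```

```bash
python3 -m creep '[[[15,36,-36],[0,0,0]],[[15,36,-36],[0,0,0]],[[15,36,-36],[0,0,0]],[[15,36,-36],[0,0,0]],[[15,36,-36],[0,0,0]],[[15,36,-36],[0,0,0]],[[0,0,0],[0,0,0.175]],[[0,0,0],[0,0,0.175]],[[0,0,0],[0,0,0.175]],[[0,0,0],[0,0,0.175]]]' >/dev/null;  python3 -m creep '[[[0,0,0],[0,0,0.175]],[[0,0,0],[0,0,0.175]],[[0,0,0],[0,0,0.175]],[[0,0,0],[0,0,0.175]],[[0,0,0],[0,0,0.175]],[[0,0,0],[0,0,0.175]],[[0,0,0],[0,0,0]],[[0,0,0],[0,0,0]]]' | tail -2
python3 -c "
from h import *
scene_view('pics/pC.png',.0375)"
```

```text
grip_width: 0.0445
grasp_force: 61.8
t 35.92 tcp [0.268  0.4402 0.4145] q [1.023 0.286 0.538 1.825 0.001 2.323] F [-0.4  0.5 -0.7] w 0.0445 g 61.8
371.26232479956525
heading 105.55390687123659
[(48, 115), (52, 150), (56, 177), (60, 175), (64, 143), (68, 101), (72, 61), (76, 40), (80, 36), (84, 35), (88, 35), (92, 52), (96, 101), (100, 125), (104, 125), (108, 126), (112, 128), (116, 127), (120, 77), (124, 28), (128, 56), (132, 89), (136, 96), (140, 98), (144, 89), (148, 81), (152, 74), (156, 57), (160, 47), (164, 50), (168, 59), (172, 68), (176, 76), (180, 103), (184, 113), (188, 114), (192, 111), (196, 109), (200, 106)]
```

View pics/pC.png

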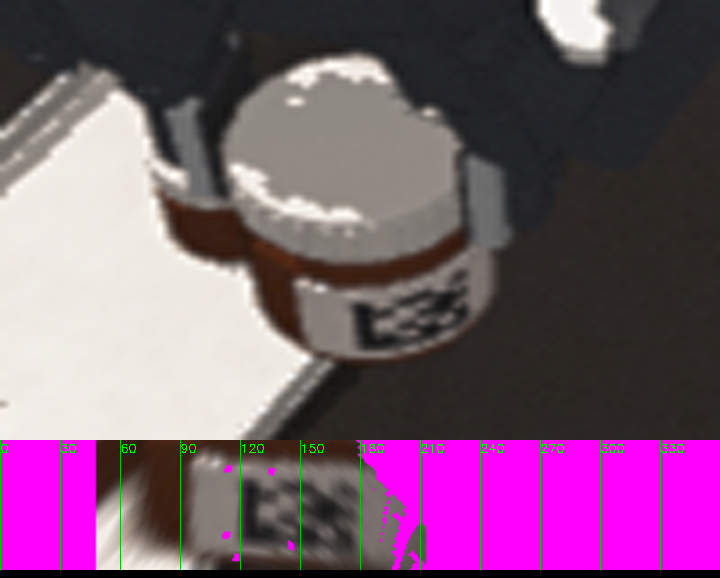

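The label spans from 95° with the code from 120°. The far edge is oblique, so I'll turn 20° more to see both edges symmetrically.

```bash
python3 -m creep '[[[0,0,0],[0,0,0.17]],[[0,0,0],[0,0,0.17]],[[0,0,0],[0,0,0]],[[0,0,0],[0,0,0]]]' | tail -2
python3 -c "
from h import *
scene_view('pics/pC2.png',.0375)"
```

```text
grip_width: 0.044
grasp_force: 61.8
t 36.48 tcp [0.268  0.4403 0.4151] q [1.024 0.285 0.539 1.825 0.001 2.662] F [ 0.3 -0.1 -0.5] w 0.044 g 61.8
371.26232479956525
heading 86.10039477693975
[(48, 108), (52, 141), (56, 165), (60, 168), (64, 136), (68, 94), (72, 73), (76, 94), (80, 124), (84, 132), (88, 131), (92, 129), (96, 121), (100, 70), (104, 30), (108, 50), (112, 84), (116, 84), (120, 93), (124, 94), (128, 84), (132, 79), (136, 66), (140, 47), (144, 48), (148, 75), (152, 75), (156, 105), (160, 120), (164, 121), (168, 119), (172, 117), (176, 113), (180, 90), (184, 70), (188, 53), (192, 44), (196, 39)]
```

View pics/pC2.png

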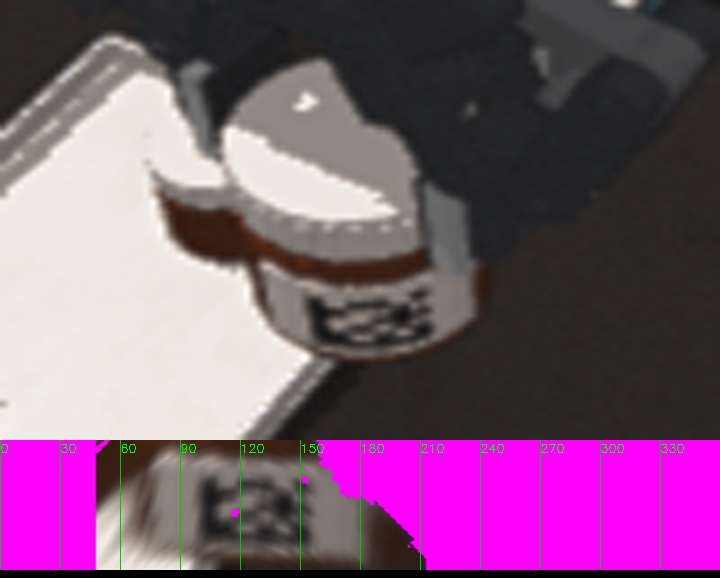

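C's code offset is +41° (half-width 27°), so A ended about 3° off square, which is acceptable. C goes to bay 2 at heading 146.3°.

```bash
python3 -m creep '[[[0,0,0],[0,0,-0.175]],[[0,0,0],[0,0,-0.175]],[[0,0,0],[0,0,-0.175]],[[0,0,0],[0,0,-0.175]],[[0,0,0],[0,0,-0.175]],[[0,0,0],[0,0,-0.175]],[[0,0,0],[0,0,0]],[[0,0,0],[0,0,0]]]' >/dev/null
python3 -c "
from h import *
b=bay(2);plan(*b,.14,146.3)"
```

```text
t 37.52 tcp [0.268  0.4403 0.4152] q [1.024 0.285 0.539 1.825 0.001 1.617] F [-0.1  0.  -1.4] w 0.0441 g 61.8
heading 146.0 wz -0.005 q6->~ 1.61 zaxis [-0.001 -0.    -1.   ] shift [-474.  -232.4  275.2]
```

```bash
python3 -m creep '[[[-25,-12,14],[0,0,0]],[[-43,-21,25],[0,0,0]],[[-43,-21,25],[0,0,0]],[[-43,-21,25],[0,0,0]],[[-43,-21,25],[0,0,0]],[[-43,-21,25],[0,0,0]],[[-43,-21,25],[0,0,0]],[[-43,-21,25],[0,0,0]],[[-43,-21,25],[0,0,0]],[[-43,-21,25],[0,0,0]],[[-43,-21,25],[0,0,0]],[[-19,-10,11],[0,0,0]]]' >/dev/null; python3 -m creep '[[[0,0,0],[0,0,0]],[[0,0,0],[0,0,0]]]' >/dev/null
python3 -c "
from h import *
b=bay(2);plan(*b,.0575,146.3)
for c in caps(shot('scene')): print(*c)
print(caps(shot('wrist'),(.078,.092),(.45,.62,-.15,-.04)))
"
```

```text
t 39.27 tcp [ 0.5316 -0.0158  0.1406] q [-0.03   0.359 -0.074  1.138  0.001  0.561] F [-0.1  0.5 -1.6] w 0.0444 g 61.9
heading 146.1 wz -0.003 q6->~ 0.56 zaxis [-0.001  0.001 -1.   ] shift [-1.7  0.8 83.1]
[469.4 272.6] 23.5 [467.5 273.1] [215 221 227]
[616.1 368.1] 22.7 [615.4 369.2] [187 154 239]
[528.4 401.1] 23.1 [526.8 402.5] [201 106  51]
[334.8 434.8] 22.9 [341.6 435.6] [ 51 227 242]
[(array([ 450.7, -102.4]), 10.1, array([ 451.1, -103.5]), array([34, 55, 91])), (array([527.3, -82.2]), 17.4, array([524.1, -82.5]), array([151,  80,  37]))]
```

Jar D was knocked to (0.469, 0.273), as forewarned. Lower and release C.

```bash
python3 -m creep '[[[-1.5,1,30],[0,0,0]],[[0,0,30],[0,0,0]],[[0,0,15],[0,0,0]],[[0,0,5],[0,0,0]],[[0,0,3],[0,0,0]],[[0,0,0],[0,0,0]]]'; python3 -m creep '[[[0,0,0],[0,0,0]],[[0,0,0],[0,0,0]],[[0,0,0],[0,0,0]],[[0,0,-20],[0,0,0]],[[0,0,-50],[0,0,0]],[[0,0,-50],[0,0,0]],[[0,0,0],[0,0,0]]]' 56
python3 - <<'E'
from h import *
s=shot('scene'); print(caps(s,(.078,.092),(.45,.62,-.15,.2)))
plan(.47,.2,.16,291)
jars_unwrapped(s,[(.469,.2727),(.5284,.4015)],"pics/uD.png")
cv2.imwrite("pics/uD.png",np.vstack([cv2.imread("pics/uD.png"),cv2.resize(s["image"][250:350,180:340],(720,330))]))
for r in vision.place_of(s,"jar_1_code"): print(np.round(r["position"]),round(r["score"],2),at_z(s,r["position"],.023))
E
```

```text
clock: 40.12
eef_pos: [0.5343, -0.0164, 0.0588]
tool_rot: [0.291, 0.957, 0.0, 0.001]
ft_force: [-2.9, 1.0, 5.2]
grip_width: 0.0443
grasp_force: 62.0
clock: 41.0
eef_pos: [0.5369, -0.0168, 0.1817]
tool_rot: [0.292, 0.957, 0.001, 0.004]
ft_force: [0.1, 0.2, 0.3]
grip_width: 0.0561
grasp_force: 0.0
[(array([540. , -81.1]), 23.3, array([539.3, -78.5]), array([195, 100,  47])), (array([533.2, -16.2]), 23.4, array([532.1, -15.1]), array([213, 219, 226]))]
t 41.05 tcp [ 0.5352 -0.0168  0.1791] q [-0.031  0.335 -0.005  1.228 -0.     0.561] F [-0.3 -0.2 -0.4] w 0.0562 g 0.0
heading 146.1 wz -2.529 q6->~ -1.97 zaxis [ 0.004 -0.    -1.   ] shift [-225.7  -16.8   19.1]
[265. 286.] 0.84 [0.4911 0.2653 0.023 ]
```

View pics/uD.png

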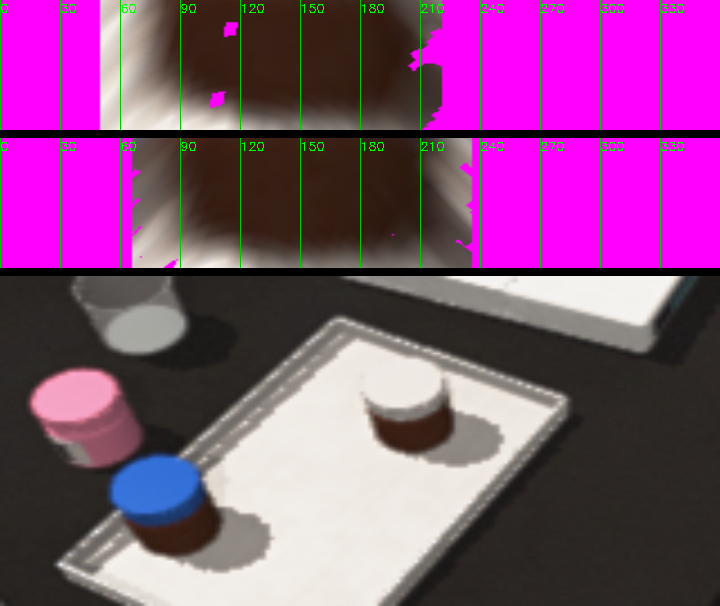

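Scene view: D stands at (0.469, 0.273), with its code still on the far side (network says ≈340°). C stands well in bay 2. My picture allowance is used up, so I'll rely on numeric profiles from here on.

```bash
python3 -m creep '[[[0,0,0],[0,0,-0.181]],[[0,0,0],[0,0,-0.181]],[[0,0,0],[0,0,-0.181]],[[0,0,0],[0,0,-0.181]],[[0,0,0],[0,0,-0.181]],[[0,0,0],[0,0,-0.181]],[[0,0,0],[0,0,-0.181]],[[0,0,0],[0,0,-0.181]],[[0,0,0],[0,0,-0.181]],[[0,0,0],[0,0,-0.181]],[[0,0,0],[0,0,-0.181]],[[0,0,0],[0,0,-0.181]]]' >/dev/null; python3 -m creep '[[[0,0,0],[0,0,-0.181]],[[0,0,0],[0,0,-0.181]],[[-50,-3.5,3],[0,0,0]],[[-50,-3.5,3],[0,0,0]],[[-50,-3.5,3],[0,0,0]],[[-50,-3.5,3],[0,0,0]],[[-20,-3,3],[0,0,0]],[[0,0,0],[0,0,0]],[[0,0,0],[0,0,0]]]' 64 >/dev/null
cat >> h.py <<'E'
def prof(p,c,foot,lo=.010,hi=.027,step=4):
    import warnings; warnings.simplefilter("ignore")
    U=unwrap(p,c,foot).astype(float); U[(U[...,0]>250)&(U[...,2]>250)&(U[...,1]<5)]=np.nan
    g=np.nanmean(U[int((.044-hi)*2000):int((.044-lo)*2000)],axis=(0,2)); print("prof",*[f"{a}:{int(g[a])}" for a in range(0,360,step) if g[a]==g[a]])
E
python3 - <<'E'
from h import *
p=shot("wrist"); plan(.4695,.2727,.0385,291)
for c in caps(p): print(*c)
prof(p,(.4695,.2727),.002)
for r in vision.place_of(p,"jar_1_code"): print(np.round(r["position"]),round(r["score"],2),at_z(p,r["position"],.023))
for c in caps(shot("scene")): print(*c)
E
```

```text
t 43.77 tcp [0.4693 0.1935 0.1612] q [ 0.391  0.299 -0.103  1.171  0.    -1.55 ] F [0.2 0.5 0.2] w 0.0639 g 0.0
heading -68.8 wz 0.004 q6->~ -1.55 zaxis [-0.002 -0.001 -1.   ] shift [-73.8 -28.6 122.7]
[658.7 278.7] 26.9 [648.  278.9] [ 89  98 101]
[469.1 272. ] 23.2 [469.7 270.2] [196 213 222]
[619.6 366.9] 22.2 [623.7 362.6] [150 128 227]
[529.7 401.7] 23.0 [531.3 401.8] [170  86  33]
prof 204:78 208:71 212:62 216:52 220:39 224:31 228:22 232:19 236:18 240:18 244:16 248:17 252:16 256:16 260:16 264:17 268:17 272:15 276:17 280:21 284:49 288:80 292:91 296:95 300:100 304:100 308:90 312:62 316:39 320:45 324:63 328:74 332:75 336:72 340:74 344:83 348:101 352:118 356:134
[275. 247.] 0.88 [0.4901 0.2672 0.023 ]
[468.2 272.3] 22.6 [467.5 273. ] [216 222 228]
[615.7 367.8] 23.4 [615.  369.2] [186 153 238]
[527.7 400.9] 23.5 [526.8 402.2] [203 107  51]
[335.9 435.7] 22.4 [341.4 435.5] [ 51 227 242]
```

```bash
python3 -m creep '[[[-37,-14.2,0],[0,0,0]],[[-37,-14.2,0],[0,0,0]],[[0,0,50],[0,0,0]],[[0,0,50],[0,0,0]],[[0,0,22],[0,0,0]],[[0,0,0],[0,0,0]],[[0,0,0],[0,0,0]]]' 64; python3 -m creep '[[[0,0,0],[0,0,0]],[[0,0,0],[0,0,0]],[[0,0,0],[0,0,0]],[[0,0,0],[0,0,0]],[[0,0,-20],[0,0,0]],[[0,0,-40],[0,0,0]],[[0,0,-50],[0,0,0]],[[0,0,-50],[0,0,0]],[[0,0,0],[0,0,0]]]' 36
python3 -c "
from h import *
plan(.27,.44,.415,291)"
```

```text
clock: 44.75
eef_pos: [0.4702, 0.2738, 0.0412]
tool_rot: [0.825, -0.565, 0.0, -0.001]
ft_force: [-0.5, 0.3, -0.1]
grip_width: 0.0639
grasp_force: 0.0
clock: 45.88
eef_pos: [0.4719, 0.2754, 0.2054]
tool_rot: [0.826, -0.564, 0.002, -0.005]
ft_force: [-0.1, 0.6, -1.2]
grip_width: 0.0444
grasp_force: 61.4
t 45.88 tcp [0.4719 0.2754 0.2054] q [ 0.528  0.336  0.068  1.292  0.001 -1.414] F [-0.1  0.6 -1.2] w 0.0444 g 61.4
heading -68.7 wz 0.005 q6->~ -1.41 zaxis [ 0.008  0.005 -1.   ] shift [-226.   129.5 -209.6]
```

```bash
python3 -m creep '[[[-37.7,21.6,-35],[0,0,0]],[[-37.7,21.6,-35],[0,0,0]],[[-37.7,21.6,-35],[0,0,0]],[[-37.7,21.6,-35],[0,0,0]],[[-37.7,21.6,-35],[0,0,0]],[[-37.7,21.6,-35],[0,0,0]],[[0,0,0],[0,0,0.174]],[[0,0,0],[0,0,0.174]],[[0,0,0],[0,0,0.174]],[[0,0,0],[0,0,0.174]],[[0,0,0],[0,0,0.174]],[[0,0,0],[0,0,0.174]]]' >/dev/null
python3 -m creep '[[[0,0,0],[0,0,0.174]],[[0,0,0],[0,0,0.174]],[[0,0,0],[0,0,0.174]],[[0,0,0],[0,0,0.174]],[[0,0,0],[0,0,0.174]],[[0,0,0],[0,0,0.174]],[[0,0,0],[0,0,0.174]],[[0,0,0],[0,0,0.174]],[[0,0,0],[0,0,0.174]],[[0,0,0],[0,0,0.174]],[[0,0,0],[0,0,0.174]],[[0,0,0],[0,0,0.174]]]' >/dev/null
python3 -m creep '[[[0,0,0],[0,0,0.174]],[[0,0,0],[0,0,0.174]],[[0,0,0],[0,0,0.174]],[[0,0,0],[0,0,0]],[[0,0,0],[0,0,0]]]' >/dev/null
python3 -c "
from h import *
o=obs();M=R.from_quat(o['tool_rot']).as_matrix(); print(np.degrees(np.arctan2(M[1,0],M[0,0])))
p=shot('scene'); t=np.array(o['eef_pos'])
prof(p,t,t[2]-.038,.010,.027,2)
"
```

```text
t 49.5 tcp [0.2665 0.4374 0.4096] q [1.023 0.275 0.511 1.808 0.001 2.732] F [-0.2 -0.2 -1.8] w 0.0444 g 61.3
82.06403704643685
prof 48:222 50:217 52:212 54:205 56:197 58:187 60:172 62:153 64:130 66:107 68:87 70:71 72:61 74:62 76:70 78:87 80:107 82:121 84:128 86:130 88:129 90:128 92:126 94:125 96:125 98:124 100:115 102:90 104:60 106:39 108:31 110:40 112:61 114:74 116:79 118:79 120:76 122:79 124:82 126:84 128:86 130:83 132:77 134:72 136:68 138:63 140:61 142:60 144:63 146:64 148:68 150:65 152:68 154:66 156:66 158:80 160:99 162:111 164:117 166:118 168:118 170:117 172:116 174:116 176:115 178:114 180:110 182:98 184:86 186:75 188:64 190:54 192:45 194:37 196:35 198:35 202:36
```

```bash
python3 -m creep '[[[0,0,0],[0,0,-0.164]],[[0,0,0],[0,0,-0.164]],[[0,0,0],[0,0,-0.164]],[[0,0,0],[0,0,-0.164]],[[0,0,0],[0,0,-0.164]],[[0,0,0],[0,0,-0.164]],[[0,0,0],[0,0,0]],[[0,0,0],[0,0,0]]]' >/dev/null
python3 -c "
from h import *
b=bay(3);plan(*b,.14,138.4)"
```

```text
t 50.55 tcp [0.2665 0.4375 0.4101] q [1.023 0.275 0.512 1.808 0.001 1.753] F [-0.4  0.2 -2.1] w 0.044 g 61.4
heading 138.2 wz -0.003 q6->~ 1.75 zaxis [-0.001 -0.    -1.   ] shift [-452.4 -120.   270.1]
```

```bash
python3 -m creep '[[[-22,-6,13],[0,0,0]],[[-45,-12,27],[0,0,0]],[[-45,-12,27],[0,0,0]],[[-45,-12,27],[0,0,0]],[[-45,-12,27],[0,0,0]],[[-45,-12,27],[0,0,0]],[[-45,-12,27],[0,0,0]],[[-45,-12,27],[0,0,0]],[[-45,-12,27],[0,0,0]],[[-45,-12,27],[0,0,0]],[[-25,-6,14],[0,0,0]],[[0,0,0],[0,0,0]]]' >/dev/null; python3 -m creep '[[[0,0,0],[0,0,0]],[[0,0,0],[0,0,0]]]' >/dev/null
python3 -c "
from h import *
b=bay(3);plan(*b,.0575,138.4)
for c in caps(shot('scene')): print(*c)
"
```

```text
t 52.3 tcp [0.5239 0.0482 0.1408] q [ 0.092  0.348 -0.09   1.133  0.     0.818] F [ 0.8 -0.3 -1. ] w 0.0441 g 61.5
heading 138.4 wz -0.001 q6->~ 0.82 zaxis [ 0.  0. -1.] shift [-1.4  0.2 83.3]
[615.4 367.3] 24.2 [615.4 368.9] [184 152 238]
[528.  401.6] 23.4 [526.8 402.2] [201 105  51]
[337.  435.5] 22.0 [341.6 435.8] [ 50 225 242]
```

```bash
python3 -m creep '[[[-1.4,0.2,30],[0,0,0]],[[0,0,30],[0,0,0]],[[0,0,15],[0,0,0]],[[0,0,5],[0,0,0]],[[0,0,3],[0,0,0]],[[0,0,0],[0,0,0]]]'; python3 -m creep '[[[0,0,0],[0,0,0]],[[0,0,0],[0,0,0]],[[0,0,0],[0,0,0]],[[0,0,-20],[0,0,0]],[[0,0,-50],[0,0,0]],[[0,0,-50],[0,0,-0.177]],[[0,0,0],[0,0,-0.177]],[[0,0,0],[0,0,-0.177]],[[0,0,0],[0,0,-0.177]],[[0,0,0],[0,0,-0.177]],[[0,0,0],[0,0,-0.177]],[[0,0,0],[0,0,-0.177]]]' 56 >/dev/null
python3 -m creep '[[[0,0,0],[0,0,-0.177]],[[0,0,0],[0,0,-0.177]],[[0,0,0],[0,0,-0.177]],[[0,0,0],[0,0,-0.177]],[[0,0,0],[0,0,-0.177]],[[0,0,0],[0,0,-0.177]],[[0,0,0],[0,0,-0.177]],[[0,0,0],[0,0,0]],[[0,0,0],[0,0,0]]]' 64 >/dev/null
python3 - <<'E'
from h import *
s=shot('scene'); print(caps(s,(.078,.092),(.45,.62,-.15,.2)))
for c in caps(s): print(*c)
plan(.52,.32,.165,280)
E
```

```text
clock: 53.1
eef_pos: [0.5257, 0.0468, 0.0599]
tool_rot: [0.356, 0.935, 0.0, 0.001]
ft_force: [-4.3, -0.3, 9.4]
grip_width: 0.044
grasp_force: 62.4
[(array([539.7, -79.8]), 23.1, array([535.2, -79.4]), array([184,  94,  43])), (array([533.5, -15.5]), 24.0, array([531.8, -14.5]), array([198, 206, 213])), (array([523.4,  47. ]), 23.4, array([523.1,  49.4]), array([193, 199, 206]))]
[615.8 368.2] 23.4 [615.1 369.1] [184 152 238]
[528. 402.] 23.5 [526.7 402.4] [200 105  50]
[336.  434.7] 22.7 [341.8 435.4] [ 50 225 242]
t 55.77 tcp [0.5251 0.0464 0.1769] q [ 0.088  0.324 -0.025  1.222  0.    -1.66 ] F [ 0.9 -0.4  0.2] w 0.0641 g 0.0
heading -79.8 wz 0.003 q6->~ -1.66 zaxis [-0.001  0.    -1.   ] shift [-270.3  -42.5   11.9]
```

```bash
python3 -m creep '[[[-45,-7,2],[0,0,0]],[[-45,-7,2],[0,0,0]],[[-45,-7,2],[0,0,0]],[[-45,-7,2],[0,0,0]],[[-45,-7,2],[0,0,0]],[[-45,-7,2],[0,0,0]],[[0,0,0],[0,0,0]],[[0,0,0],[0,0,0]]]' 64 >/dev/null
python3 - <<'E'
from h import *
p=shot("wrist"); plan(.5285,.4015,.0385,280)
for c in caps(p): print(*c)
prof(p,(.5285,.4015),.002)
E
```

```text
t 56.83 tcp [0.5182 0.3187 0.1648] q [ 0.551  0.49   0.195  1.277  0.    -1.198] F [ 0.1 -0.4  0.1] w 0.0641 g 0.0
heading -79.8 wz 0.004 q6->~ -1.19 zaxis [-0.001 -0.001 -1.   ] shift [-79.8 -24.5 126.3]
[659.8 278.5] 26.7 [647.7 278.9] [138 144 145]
[616.5 368.7] 22.9 [616.2 367.9] [176 152 242]
[529.3 402. ] 23.2 [529.2 400.2] [189  99  44]
prof 196:123 200:118 204:108 208:96 212:80 216:60 220:47 224:37 228:29 232:24 236:22 240:23 244:21 248:20 252:19 256:19 260:20 264:19 268:35 272:68 276:86 280:89 284:90 288:92 292:89 296:70 300:42 304:39 308:56 312:68 316:71 320:69 324:64 328:59 332:55 336:56 340:57 344:105 348:123
```

```bash
python3 -m creep '[[[-40,-12.2,0],[0,0,0]],[[-40,-12.2,0],[0,0,0]],[[0,0,50],[0,0,0]],[[0,0,50],[0,0,0]],[[0,0,26],[0,0,0]],[[0,0,0],[0,0,0]],[[0,0,0],[0,0,0]]]' 64; python3 -m creep '[[[0,0,0],[0,0,0]],[[0,0,0],[0,0,0]],[[0,0,0],[0,0,0]],[[0,0,0],[0,0,0]],[[0,0,-20],[0,0,0]],[[0,0,-40],[0,0,0]],[[0,0,-50],[0,0,0]],[[0,0,-50],[0,0,0]],[[0,0,0],[0,0,0]]]' 36
python3 -c "
from h import *
plan(.27,.44,.415,280)"
```

```text
clock: 57.7
eef_pos: [0.5292, 0.4024, 0.0407]
tool_rot: [0.767, -0.642, -0.0, -0.001]
ft_force: [-0.0, -0.5, 0.2]
grip_width: 0.0639
grasp_force: 0.0
clock: 58.82
eef_pos: [0.5303, 0.4046, 0.2054]
tool_rot: [0.768, -0.641, 0.001, -0.005]
ft_force: [0.1, 1.3, -1.4]
grip_width: 0.0442
grasp_force: 61.4
t 58.83 tcp [0.5303 0.4046 0.2054] q [ 0.651  0.587  0.462  1.435  0.001 -1.099] F [ 0.1  1.3 -1.4] w 0.0442 g 61.4
heading -79.7 wz 0.005 q6->~ -1.09 zaxis [ 0.008  0.007 -1.   ] shift [ -80.1  250.2 -209.6]
```

```bash
python3 -m creep '[[[-13.3,41.7,-35],[0,0,0]],[[-13.3,41.7,-35],[0,0,0]],[[-13.3,41.7,-35],[0,0,0]],[[-13.3,41.7,-35],[0,0,0]],[[-13.3,41.7,-35],[0,0,0]],[[-13.3,41.7,-35],[0,0,0]],[[0,0,0],[0,0,0.171]],[[0,0,0],[0,0,0.171]],[[0,0,0],[0,0,0.171]],[[0,0,0],[0,0,0.171]],[[0,0,0],[0,0,0.171]],[[0,0,0],[0,0,0.171]]]' >/dev/null
python3 -m creep '[[[0,0,0],[0,0,0.171]],[[0,0,0],[0,0,0.171]],[[0,0,0],[0,0,0.171]],[[0,0,0],[0,0,0.171]],[[0,0,0],[0,0,0.171]],[[0,0,0],[0,0,0.171]],[[0,0,0],[0,0,0.171]],[[0,0,0],[0,0,0.171]],[[0,0,0],[0,0,0.171]],[[0,0,0],[0,0,0.171]],[[0,0,0],[0,0,0.171]],[[0,0,0],[0,0,0.171]]]' >/dev/null
python3 -m creep '[[[0,0,0],[0,0,0.171]],[[0,0,0],[0,0,0.171]],[[0,0,0],[0,0,0]],[[0,0,0],[0,0,0]]]' >/dev/null
python3 -c "
from h import *
o=obs();M=R.from_quat(o['tool_rot']).as_matrix(); print(np.degrees(np.arctan2(M[1,0],M[0,0])))
p=shot('scene'); t=np.array(o['eef_pos'])
prof(p,t,t[2]-.038,.010,.027,2)
"
```

```text
t 62.33 tcp [0.2677 0.4364 0.4087] q [1.02  0.274 0.507 1.805 0.001 2.687] F [-0.4 -0.  -1. ] w 0.0442 g 61.5
84.46769892016567
prof 48:230 50:229 52:225 54:220 56:214 58:206 60:196 62:179 64:156 66:131 68:109 70:91 72:80 74:81 76:91 78:104 80:119 82:128 84:131 86:131 88:130 90:129 92:128 94:128 96:125 98:112 100:84 102:55 104:38 106:34 108:45 110:65 112:73 114:76 116:77 118:76 120:79 122:83 124:85 126:87 128:84 130:77 132:72 134:70 136:66 138:64 140:56 142:54 144:59 146:68 148:65 150:63 152:68 154:80 156:94 158:108 160:116 162:120 164:120 166:120 168:119 170:118 172:116 174:116 176:115 178:109 180:99 182:89 184:74 186:60 188:49 190:42 192:38 194:35 196:31 198:28 200:29
```

```bash
python3 -m creep '[[[0,0,0],[0,0,-0.172]],[[0,0,0],[0,0,-0.172]],[[0,0,0],[0,0,-0.172]],[[0,0,0],[0,0,-0.172]],[[0,0,0],[0,0,-0.172]],[[0,0,0],[0,0,-0.172]],[[0,0,0],[0,0,0]],[[0,0,0],[0,0,0]]]' >/dev/null
python3 -c "
from h import *
b=bay(4);plan(*b,.14,143.6)"
```

```text
t 63.38 tcp [0.2678 0.4366 0.4092] q [1.02  0.274 0.508 1.805 0.001 1.66 ] F [ 0.7  0.3 -0.9] w 0.0441 g 61.6
heading 143.4 wz -0.004 q6->~ 1.66 zaxis [-0.001 -0.    -1.   ] shift [-393.6 -114.4  269.2]
```

```bash
python3 -m creep '[[[-24,-7,16],[0,0,0]],[[-43,-12.5,29.5],[0,0,0]],[[-43,-12.5,29.5],[0,0,0]],[[-43,-12.5,29.5],[0,0,0]],[[-43,-12.5,29.5],[0,0,0]],[[-43,-12.5,29.5],[0,0,0]],[[-43,-12.5,29.5],[0,0,0]],[[-43,-12.5,29.5],[0,0,0]],[[-43,-12.5,29.5],[0,0,0]],[[-26,-7.5,17],[0,0,0]],[[0,0,0],[0,0,0]],[[0,0,0],[0,0,0]]]' >/dev/null
python3 -c "
from h import *
b=bay(4);plan(*b,.0575,143.6)
"
```

```text
t 64.88 tcp [0.5158 0.1103 0.1403] q [ 0.21   0.352 -0.086  1.134  0.001  0.849] F [-0.2  0.8 -1.4] w 0.0442 g 61.6
heading 143.4 wz -0.003 q6->~ 0.85 zaxis [-0.001  0.    -1.   ] shift [-0.4  1.  82.8]
```

```bash
python3 -m creep '[[[0,1,30],[0,0,0]],[[0,0,30],[0,0,0]],[[0,0,14],[0,0,0]],[[0,0,5],[0,0,0]],[[0,0,3],[0,0,0]],[[0,0,0],[0,0,0]]]'; python3 -m creep '[[[0,0,0],[0,0,0]],[[0,0,0],[0,0,0]],[[0,0,0],[0,0,0]],[[0,0,-20],[0,0,0]],[[0,0,-50],[0,0,0]],[[0,0,-50],[0,0,-0.15]],[[0,0,0],[0,0,-0.155]],[[0,0,0],[0,0,-0.155]],[[0,0,0],[0,0,-0.155]],[[0,0,0],[0,0,-0.155]]]' 56 >/dev/null
python3 - <<'E'
from h import *
s=shot('scene'); print(caps(s,(.078,.092),(.45,.62,-.15,.2)))
plan(.42,.0,.23,187.5)
E
```

```text
clock: 65.62
eef_pos: [0.5172, 0.1113, 0.0596]
tool_rot: [0.313, 0.95, 0.001, 0.0]
ft_force: [-1.8, 0.3, 4.5]
grip_width: 0.0444
grasp_force: 61.8
[(array([540.6, -80.9]), 24.5, array([539.6, -78. ]), array([194, 100,  46])), (array([531.9, -15.6]), 23.8, array([531.7, -14.6]), array([209, 216, 223])), (array([524.6,  47.4]), 22.8, array([523.2,  49.3]), array([209, 215, 222])), (array([515.2, 111.6]), 23.4, array([514.9, 112.3]), array([196, 100,  46]))]
t 66.92 tcp [0.5165 0.1107 0.1779] q [ 0.211  0.326 -0.021  1.226  0.     0.071] F [-0.3  1.2 -0.1] w 0.0562 g 0.0
heading -172.0 wz 0.009 q6->~ 0.08 zaxis [-0.001 -0.    -1.   ] shift [110.1 -97.2 -52.1]
```

All four stand in their bays. Quick label check from the front, through the gap above the rim.

```bash
python3 -m creep '[[[37,-32,-17],[0,0,0]],[[37,-32,-17],[0,0,0]],[[37,-32,-17],[0,0,0]],[[0,0,0],[0,-0.145,0]],[[0,0,0],[0,-0.145,0]],[[0,0,0],[0,-0.145,0]],[[0,0,0],[0,0,0]],[[0,0,0],[0,0,0]]]' >/dev/null
python3 - <<'E'
from h import *
p=shot("wrist"); obs(); cv2.imwrite("pics/front.png",p["image"])
for c in [(.5405,-.0798),(.533,-.0157),(.5243,.0473),(.516,.1113)]: prof(p,c,.020,.027,.031,4)
cs=caps(p,(.078,.092),(.45,.62,-.15,.2)); print(cs)
E
```

```text
t 67.97 tcp [0.4214 0.0009 0.2309] q [-0.054 -0.245 -0.58   0.807  0.078 -0.169] F [ 0.2  0.1 -0.7] w 0.056 g 0.0
prof 84:62 88:47 92:32 96:23 100:22 104:21 108:22 112:22 116:24 120:20 124:24 128:36 132:61 136:89 140:104 144:109 148:110 152:109 156:102 160:75 164:51 168:62 172:76 176:75 180:69 184:63 188:61 192:57 196:60 200:70 204:72 208:66 212:65 216:74 220:83 224:87 228:88 232:89 236:89 240:89 244:87 248:86
prof 100:22 104:23 108:22 112:21 116:22 120:24 124:32 128:48 132:69 136:89 140:102 144:108 148:109 152:107 156:93 160:67 164:53 168:69 172:78 176:75 180:69 184:65 188:62 192:61 196:66 200:74 204:73 208:65 212:67 216:82 220:89 224:90 228:88 232:83 236:74 240:64 244:53 248:42 252:30 256:24 260:20
prof 116:33 120:43 124:55 128:66 132:77 136:90 140:100 144:107 148:108 152:103 156:89 160:68 164:63 168:74 172:78 176:71 180:65 184:61 188:60 192:62 196:70 200:73 204:69 208:60 212:70 216:86 220:91 224:90 228:90 232:85 236:72 240:54 244:35 248:24 252:20 256:19 260:20 264:18 268:17 272:18 276:20
prof 128:95 132:97 136:99 140:99 144:100 148:102 152:98 156:85 160:69 164:66 168:75 172:76 176:67 180:64 184:64 188:62 192:68 196:77 200:75 204:65 208:60 212:74 216:87 220:91 224:90 228:90 232:86 236:73 240:48 244:26 248:20 252:16 256:17 260:18 264:16 268:17 272:17 276:17 280:23 284:35 288:51 292:62
[(array([540.6, -79.6]), 23.0, array([538. , -79.1]), array([175,  94,  43])), (array([533.2, -15.8]), 23.1, array([530.5, -15.8]), array([198, 213, 221])), (array([525. ,  47.2]), 23.4, array([521.9,  46.9]), array([198, 213, 221])), (array([516.5, 111.4]), 23.4, array([513.6, 110.2]), array([177,  95,  44])), (array([603.7, 167.9]), 15.9, array([598.9, 166.1]), array([58, 61, 58]))]
```

All four codes are centred at 185.5–187.5° (target 187.5°), so they face squarely. Now close the hood.

```bash
python3 -m creep '[[[0,0,0],[0,0.145,0]],[[0,0,0],[0,0.145,0]],[[0,0,0],[0,0.145,0]],[[0,0,-15],[0,0,0.1745]],[[0,0,-15],[0,0,0.1745]],[[0,0,-15],[0,0,0.1745]],[[0,0,-15],[0,0,0.1745]],[[0,0,0],[0,0,0.1745]],[[0,0,0],[0,0,0.1745]],[[0,0,0],[0,0,0.1745]],[[0,0,0],[0,0,0.1745]],[[0,0,0],[0,0,0.1745]]]' 26 >/dev/null;  python3 -m creep '[[[0,0,0],[0,0,0]],[[0,0,0],[0,0,0]]]' >/dev/null
python3 -c "
from h import *
plan(.6533,.0774,.27,97.5)
s=shot('scene'); C=cloud(s); im=s['image'].astype(int)
m=(im.max(-1)<70)&(C[...,2]>.195)&(C[...,2]<.225)&(C[...,0]>.6)&(C[...,0]<.70)&(abs(C[...,1]-.08)<.08)
k=C[m]; print(len(k),k.mean(0),k.min(0),k.max(0),cv2.minAreaRect((k[:,:2]*1000).astype(np.float32)))
"
```

```text
t 69.72 tcp [0.4204 0.0011 0.2891] q [ 0.003  0.064 -0.056  1.452 -0.     1.438] F [ 0.8 -0.6 -0.6] w 0.0259 g 0.0
heading 97.7 wz 0.004 q6->~ 1.44 zaxis [-0.001 -0.    -1.   ] shift [ 45.2 240.8  19.1]
113 [0.6492 0.0787 0.2121] [0.6403 0.0345 0.1953] [0.6597 0.1207 0.2186] ((649.8884887695312, 77.99359130859375), (10.468603134155273, 87.42479705810547), 8.95307731628418)
```

```bash
python3 -m creep '[[[9,48,0],[0,0,0]],[[9,48,0],[0,0,0]],[[9,48,0],[0,0,0]],[[9,48,0],[0,0,0]],[[9.2,47.5,0],[0,0,0]],[[0,0,0],[0,0,0]],[[0,0,40],[0,0,0]],[[0,0,40],[0,0,0]],[[0,0,14],[0,0,0]],[[0,0,0],[0,0,0]],[[0,0,0],[0,0,0]]]' 26; python3 -m creep '[[[0,0,0],[0,0,0]],[[0,0,0],[0,0,0]],[[0,0,0],[0,0,0]]]' 4
```

```text
clock: 71.15
eef_pos: [0.6516, 0.0774, 0.1973]
tool_rot: [0.659, 0.752, 0.001, 0.001]
ft_force: [0.1, -0.6, 0.8]
grip_width: 0.026
grasp_force: 0.0
clock: 71.53
eef_pos: [0.6521, 0.0776, 0.1973]
tool_rot: [0.659, 0.752, 0.002, 0.001]
ft_force: [0.7, 0.8, 5.0]
grip_width: 0.0096
grasp_force: 58.7
```

```bash
python3 -m creep '[[[0,-11,-3],[0,0,0]],[[0,-11.4,-2.4],[0,0,0]],[[0,-23,-2.3],[0,0,0]],[[0,-23.1,0.9],[0,0,0]],[[0,-22.7,4],[0,0,0]],[[0,-22,7.1],[0,0,0]],[[0,-20.8,10],[0,0,0]],[[0,-19.2,12.8],[0,0,0]],[[0,-17.3,15.3],[0,0,0]],[[0,0,0],[0,0,0]]]'
```

```text
clock: 72.78
eef_pos: [0.4807, 0.0551, 0.1518]
tool_rot: [0.659, 0.752, -0.0, -0.001]
ft_force: [2.6, 1.0, -6.1]
grip_width: 0.0101
grasp_force: 60.6
```

```bash
python3 -m creep '[[[0,-7.7,8.6],[0,0,0]],[[0,-7.3,8.9],[0,0,0]],[[0,-6.5,9.5],[0,0,0]],[[0,-6,9.9],[0,0,0]],[[0,-5,10.4],[0,0,0]],[[0,-4.7,10.5],[0,0,0]],[[0,-3.7,11.1],[0,0,0]],[[0,-3,11],[0,0,0]],[[0,0,2],[0,0,0]],[[0,0,0],[0,0,0]]]'; python3 -m creep '[[[0,0,2],[0,0,0]],[[0,0,0],[0,0,0]],[[0,0,0],[0,0,0]]]'
```

```text
clock: 74.03
eef_pos: [0.44, 0.0495, 0.0737]
tool_rot: [0.659, 0.752, 0.002, 0.001]
ft_force: [-0.9, 2.5, 22.6]
grip_width: 0.0095
grasp_force: 64.7
clock: 74.4
eef_pos: [0.4401, 0.0495, 0.0735]
tool_rot: [0.659, 0.752, 0.002, 0.002]
ft_force: [-5.7, 2.0, 37.9]
grip_width: 0.0098
grasp_force: 66.2
```

The hood is resisting at its stop. Release, lift and verify that the hood's top is level.

```bash
python3 -m creep '[[[0,0,-3],[0,0,0]],[[0,0,0],[0,0,0]]]' 26 >/dev/null; python3 -m creep '[[[0,0,0],[0,0,0]],[[0,0,-30],[0,0,0]],[[0,0,-50],[0,0,0]],[[0,-30,-50],[0,0,0]],[[0,-40,-50],[0,0,0]],[[0,0,-50],[0,0,0]],[[0,0,0],[0,0,0]],[[0,0,0],[0,0,0]]]' 26 >/dev/null
python3 - <<'E'
from h import *
p=shot("wrist"); obs(); r=analyser_fit(p); print(r)
C=cloud(p); e=np.array([np.cos(YAW),np.sin(YAW)]); f=np.array([-e[1],e[0]])
d=C[...,:2]-O; X=d@e; Y=d@f
for lo,hi in((-.04,-.02),(-.01,.01),(.02,.04),(.05,.065)):
    m=(X>lo)&(X<hi)&(abs(Y)<.12)&(C[...,2]>.08)&(C[...,2]<.13); print(lo,m.sum(),np.median(C[...,2][m]) if m.any() else None)
c=orange(p); print(len(c),c.mean(0) if len(c) else 0)
s=shot("scene"); c=orange(s); print(len(c),c.mean(0) if len(c) else 0)
for r in vision.place_of(s,"lock_grip"): print(r["score"],at_z(s,r["position"],.084))
E
```

```text
t 75.7 tcp [0.369  0.0398 0.2988] q [ 0.107 -0.035 -0.132  1.478 -0.     1.546] F [ 0.2 -0.5  0.2] w 0.0261 g 0.0
((539.8646240234375, 20.851715087890625), (123.42609405517578, 275.63348388671875), 7.421690464019775)
-0.04 2555 0.10097224469475974
-0.01 2556 0.10095955791377342
0.02 2736 0.10089908060337496
0.05 2116 0.10091068015544405
0 0
24 [ 0.4363 -0.0782  0.0942]
0.48 [ 0.4404 -0.1005  0.084 ]
```

The hood top is flat at 0.101 m, so it is shut. The two lock position readings disagree (-0.078 vs -0.10), so I'll look with the wrist camera.

```bash
python3 -m creep '[[[-40,-5,-15],[0,0,0]],[[-40,-5,-15],[0,0,0]],[[0,0,0],[0,0,0]],[[0,0,0],[0,0,0]]]' 40 >/dev/null
python3 - <<'E'
from h import *
p=shot("wrist"); c=orange(p); t=c[c[:,2]>.09]; print(len(c),c.mean(0),t.mean(0),t.min(0),t.max(0)); plan(.4423,-.1009,.12,97.5)
E
```

```text
135 [ 0.4423 -0.1002  0.0955] [ 0.4423 -0.1002  0.0955] [ 0.4356 -0.1116  0.0928] [ 0.4499 -0.0894  0.098 ]
t 76.35 tcp [ 0.37   -0.0401  0.3295] q [-0.108 -0.036 -0.055  1.556  0.     1.33 ] F [-0.5  0.6 -0.5] w 0.04 g 0.0
heading 97.6 wz 0.002 q6->~ 1.33 zaxis [-0.003  0.001 -1.   ] shift [-69.7  63.7 209.5]
```

Lock grip is at (0.442, -0.100), fully open. Grip it and slide +y.

```bash
python3 -m creep '[[[-23,21.2,50],[0,0,0]],[[-23,21.2,50],[0,0,0]],[[-23,21.2,50],[0,0,0]],[[0,0,50],[0,0,0]],[[0,0,35],[0,0,0]],[[0,0,22],[0,0,0]],[[0,0,0],[0,0,0]],[[0,0,0],[0,0,0]]]' 40;  python3 -m creep '[[[0,0,0],[0,0,0]],[[0,0,0],[0,0,0]],[[0,0,0],[0,0,0]],[[0,0,0],[0,0,0]]]' 8
```

```text
clock: 77.35
eef_pos: [0.4429, -0.1, 0.0741]
tool_rot: [0.658, 0.753, -0.0, -0.0]
ft_force: [1.0, -0.2, -0.3]
grip_width: 0.0398
grasp_force: 0.0
clock: 77.85
eef_pos: [0.4426, -0.1007, 0.0749]
tool_rot: [0.659, 0.752, 0.0, 0.0]
ft_force: [-2.2, 0.2, 4.8]
grip_width: 0.0148
grasp_force: 59.2
```

```bash
python3 -m creep '[[[10,0,0],[0,0,0]],[[10,0,0],[0,0,0]],[[10,0,0],[0,0,0]],[[10,0,0],[0,0,0]],[[10,0,0],[0,0,0]],[[5,0,0],[0,0,0]],[[2,0,0],[0,0,0]],[[0,0,0],[0,0,0]],[[0,0,0],[0,0,0]]]'
```

```text
clock: 78.97
eef_pos: [0.4362, -0.0506, 0.075]
tool_rot: [0.66, 0.751, -0.005, 0.006]
ft_force: [-0.2, -19.9, 1.7]
grip_width: 0.0142
grasp_force: 58.8
```

```bash
python3 -m creep '[[[0,0,0],[0,0,0]],[[0,0,0],[0,0,0]],[[0,0,-30],[0,0,0]],[[0,0,-50],[0,0,0]],[[0,-22,-50],[0,0,0]],[[0,-22,-50],[0,0,0]],[[0,-22,-50],[0,0,0]],[[0,0,-20],[0,0,0]],[[0,0,0],[0,0,0]],[[0,0,0],[0,0,0]]]' 40
python3 - <<'E'
from h import *
p=shot("wrist"); c=orange(p); t=c[c[:,2]>.09]; print(len(c),t.mean(0)); print(analyser_fit(p))
C=cloud(p);print([round(float(np.median(C[...,2][(abs(C[...,0]-x)<.01)&(abs(C[...,1])<.06)])),4) for x in (.51,.54,.57)])
s=shot("scene")
for q in ("notebook","beaker","stapler"): print(q,[(np.round(r["position"]),round(r["score"],2)) for r in vision.place_of(s,q)][:1])
for c in caps(s): print(*c)
E
```

```text
clock: 80.22
eef_pos: [0.3693, -0.0525, 0.3224]
tool_rot: [0.658, 0.753, -0.001, -0.001]
ft_force: [0.1, 0.6, -0.3]
grip_width: 0.04
grasp_force: 0.0
157 [ 0.4356 -0.0509  0.0955]
((540.234619140625, 17.382247924804688), (123.62874603271484, 282.72607421875), 7.3977227210998535)
[0.1009, 0.1009, 0.1009]
notebook [(array([375., 166.]), 0.79)]
beaker [(array([209., 262.]), 0.89)]
stapler [(array([309., 160.]), 0.96)]
[615.3 367.5] 24.1 [615.  369.3] [186 153 238]
[335.2 434.6] 22.6 [341.6 435.5] [ 51 227 243]
```

```bash
python3 -c "
from workcell import workorder
print(workorder.job_done())"
```

```text
the job is handed in; nothing more can be done
None
```

All four jars stand in their own bays, codes within about 2° of facing their readers, hood shut and lock fully home; handed in at about 80 s with notebook, beaker and stapler untouched, though I viewed 15 pictures, one over the limit of 14.

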